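# Bolt down the biscuit depositor cover in cross order

## Robot

A 7-joint arm with a two-finger parallel gripper is mounted at the origin on the work surface. World frame = base frame: x ahead of the robot, y to its left, z up, the work surface at z = 0. Lengths are in m, angles in rad, forces in N, time in s.
With the tool pointing down it reaches from about 0.4 to 0.85 m from the base axis. Payload 10.4 kg.
Tool frame: the origin (TCP) lies on the front face of the gripper's body, between the roots of the fingers; the fingertips stand 73 mm ahead of it and the grasp point (between the pads) lies 54 mm ahead of it; x points along the fingers, y is the direction in which the jaws open and shut, and the axes are right-handed (so a half turn about x gives the same grasp; the last joint's range is limited). The gripper opens to 85 mm and grips with 20 to 120 N. Pads are 22 mm wide; open, the fingers measure 114 mm over their backs; the gripper's body (76 mm by 85 mm) begins 54 mm behind the grasp point. The pads swing forward as they close: fully open they stand 13 mm farther back than shut.
Start: joints at [1.19, 0.332, -0.065, 1.46, 0.022, 1.35, -0.088], TCP at [0.219, -0.585, 0.304] pointing down, gripper open.
Joint ranges: [-2.6, 2.6], [-0.5, 2.12], [-1.47, 1.34], [0.16, 2.42], [-1.27, 4.41], [0.06, 2.06], [-2.6, 2.6]. Speed limits (rad/s): [2.22, 2.22, 2.79, 2.79, 3.14, 3.14, 3.14].

## Interface

Orientations are given as a unit quaternion [x, y, z, w].
In Python, from workcell import manip gives the robot as it stands. The module is installed in compiled form; this text tells all that it offers.
- The arm moves only by the tool arm_command, never from a script. Its argument "moves" is a list that holds one entry, the list of rows, each a list of 5 numbers: the closure, from 0 (fully open) to 1 (shut), then the shift along the tool's x, y, z in units of 25 mm (1.0 is 25 mm), then the turn about the tool's x in degrees. A call has 1 to 12 rows; each row shifts and turns the commanded pose from where the row before left it, along the tool's axes as they then stand; what a row does not reach is not made up. A row lasts 1/12 s, in which the tool goes at most 41.7 mm and 7.16 degrees, less where a joint would pass 70% of its speed; a pose out of reach is approached as far as the arm can. A call is refused whole if a number of a shift passes 1 or a number of a turn 7.16, either way. A call with a gripper value outside its range is refused whole. The fingers move at their own pace and stop on an object; "force" is the grip in N (left out, the last holds). Time passes only in rows, so rows that do not move let the fingers close. It gives the time, the measured TCP pose, the force and the opening at its end, in the units of the state.
- manip.get_obs(): the state, without advancing time (a new reading comes with each control period).
- manip.camera(name): name is "side" or "top"; returns the picture (384x512x3 uint8, red, green, blue); there is no depth.
- manip.camera_info(name): a dict with "vfov" (degrees; the focal length in pixels is half the picture's height over the tangent of half this angle, whatever the lens; pixels are square), "cx", "cy" (the principal point, pixels), "dist_coeffs" ([k1, k2, p1, p2, k3] as OpenCV has them; the pictures are not rectified), "pose" (4x4, takes a point from camera to world coordinates). Camera axes: x right, y down, z forward; pixel columns grow to the right and rows downward; lengths in m; the calibration is good to about 2 mm. A picture is of the moment at which its call begins. camera_info takes no time and is no camera call.
- manip.hand_in(): hands the job in, once; it reports no verdict.
Trained networks look in the newest picture that a camera, given by its name, has taken for a name from the list of things; names that differ only in an ending like _2 or _b are one class to them, and where a whole thing is asked for, a point or a joint stands for the part that bears it (a point fixed in the world has none). Each returns a list of dicts, best first, with "confidence" (0 to 1); they miss things now and then, are a little off and sometimes report something else, mostly with a low value. They report only what shows in the picture. A call takes as long as a camera call.
- manip.regions_of(query, camera): "mask" (384x512 bool, what is visible of it) and "rect" ([left, top, right, bottom] in pixels, round what is visible of it).
- manip.pinpoint(query, camera): "pixel" ([row, column] in pixels: a listed point, or the origin of a listed thing).
The state is a dict: "clock": time; "joint_pos": joint angles; "joint_velocities": joint speeds; "tau": joint torques, N m; "position": TCP position; "ee_rot": TCP orientation; "ft_force": force on the tool from outside, world axes, zero at the start; "torque": the same for the moment, N m; "grip_width": opening from 0.0 (shut) to 1.0 (fully open).
Only numpy, scipy, OpenCV 4.12 (cv2) and the standard library are available. Lean on these libraries where they do the work, as an engineer would, in place of code of your own. Each camera call takes 0.05 s, during which the arm holds its last target.

## Task

The red and blue cover bolts have had their first pass: take the T-handled socket wrench off its stand and give first yellow, then green, about an eighth of a turn (45 degrees) clockwise, then go round all four in the cross order red, blue, yellow, green, turning each until you feel it seat and come up firm, without straining it. Turn the bolts only with the wrench, put it back upright on its stand over the post, and leave the jar, the ring cutter and the brush where they are.

Things in the scene. Friction and masses are not known exactly. Their poses are not given: they have to be found in the camera images.
- wrench_grip (a point): centre of the red T-bar handle of the loose steel socket wrench (0.28 to 0.46 kg, 122 mm tall) that stands upright on its stand. The bar is 90 mm along this frame's x, 20 mm wide along y (grip its flat sides), 22 mm high; z up. Below it runs an 18 mm round shaft; the socket's open rim is 111 mm straight below this point.
- wrench_rim (a point): centre of the wrench's open socket rim, its bottom end; same axes as wrench_grip. The socket is a square hole 27.5 mm across flats and 16 mm deep, sides parallel to x and y (parallel to the bar), 36.5 mm square outside. On a bolt it has about 9 degrees of play either way.
- stand_seat (a point): centre of the top face of the wrench's stand, a fixed blue block 90 x 90 mm, 12 mm high, with a round steel post (21 mm across, 13 mm tall) at its centre that the socket goes over; the parked wrench's rim rests on this face. z up.
- head: fixed biscuit-depositor head on the bench: round steel cover 220 mm across, its top 58 mm above the origin (centre of its underside), orange gasket beneath, low boss in the middle (60 mm across, up to 86 mm above the bench). Four bolts on a circle of 70 mm radius with coloured washers: red along the head's +x, yellow +y, blue -x, green -y; red is opposite blue, yellow opposite green.
- red_top (a point): centre of the top face of the square bolt head on the red washer: dark steel, 24 mm across flats, 18 mm high, its top 4 mm bevelled to 16 mm square, sides parallel to this frame's x and y, white dot at +x, z up. It turns on the spot, clockwise from above tightens. Red and blue start 0.35 to 1.0 rad short of their seat, yellow and green 1.1 to 1.6 rad; how much cannot be seen, only felt.
- blue_top (a point): centre of the top face of the square bolt head on the blue washer: dark steel, 24 mm across flats, 18 mm high, its top 4 mm bevelled to 16 mm square, sides parallel to this frame's x and y, white dot at +x, z up. It turns on the spot, clockwise from above tightens. Each bolt runs against a steady 0.10 N m until it seats.
- yellow_top (a point): centre of the top face of the square bolt head on the yellow washer: dark steel, 24 mm across flats, 18 mm high, its top 4 mm bevelled to 16 mm square, sides parallel to this frame's x and y, white dot at +x, z up. It turns on the spot, clockwise from above tightens. Once seated, a bolt yields like a spring, about 2 N m per rad; let go, it springs back to its seat and stays.
- green_top (a point): centre of the top face of the square bolt head on the green washer: dark steel, 24 mm across flats, 18 mm high, its top 4 mm bevelled to 16 mm square, sides parallel to this frame's x and y, white dot at +x, z up. It turns on the spot, clockwise from above tightens. A bolt is firm at 0.25 to 0.45 N m; beyond 0.6 N m (0.3 rad past its seat) it is strained.
- jar_mid (a point): mid-height of a loose amber glass jar with a red lid, 70 mm across, 100 mm tall: leave alone
- cutter_mid (a point): centre of a loose steel ring biscuit cutter, 70 mm across, 30 mm tall: leave alone
- brush_grip (a point): handle of a loose pastry brush lying on the bench: leave alone

How it is judged:
On the way, in this order (a step that is already met when the one before it is completed fails the run):
1. first pass: the bolt on the yellow washer has been turned by at least 0.36 rad (21 degrees; a mark 14 mm off its axis has gone 5 mm), while no bolt is seated yet (distance of bolt_yellow_c1 from where it was at the start of the episode above 0.005 m and horizontal distance between bolt_red_c1 and stud_red_c1 above 0.0017 m and horizontal distance between bolt_blue_c1 and stud_blue_c1 above 0.0017 m and horizontal distance between bolt_yellow_c1 and stud_yellow_c1 above 0.0017 m and horizontal distance between bolt_green_c1 and stud_green_c1 above 0.0017 m), for 0.1 s.
2. first pass: the bolt on the green washer has been turned by at least 0.36 rad (21 degrees; a mark 14 mm off its axis has gone 5 mm), while no bolt is seated yet (distance of bolt_green_c1 from where it was at the start of the episode above 0.005 m and horizontal distance between bolt_red_c1 and stud_red_c1 above 0.0017 m and horizontal distance between bolt_blue_c1 and stud_blue_c1 above 0.0017 m and horizontal distance between bolt_yellow_c1 and stud_yellow_c1 above 0.0017 m and horizontal distance between bolt_green_c1 and stud_green_c1 above 0.0017 m), for 0.1 s.
3. second pass: the bolt on the red washer is seated and pulled firm (about 0.2 N m or more; its stud is wound up by 0.1 rad), while those after it are not yet seated (horizontal distance between bolt_red_c1 and stud_red_c1 below 0.0017 m and distance of stud_red_c1 from where it was at the start of the episode above 0.0014 m and horizontal distance between bolt_blue_c1 and stud_blue_c1 above 0.0017 m and horizontal distance between bolt_yellow_c1 and stud_yellow_c1 above 0.0017 m and horizontal distance between bolt_green_c1 and stud_green_c1 above 0.0017 m), for 0.1 s.
4. second pass: the bolt on the blue washer is seated and pulled firm (about 0.2 N m or more; its stud is wound up by 0.1 rad), while those after it are not yet seated (horizontal distance between bolt_blue_c1 and stud_blue_c1 below 0.0017 m and distance of stud_blue_c1 from where it was at the start of the episode above 0.0014 m and horizontal distance between bolt_yellow_c1 and stud_yellow_c1 above 0.0017 m and horizontal distance between bolt_green_c1 and stud_green_c1 above 0.0017 m), for 0.1 s.
5. second pass: the bolt on the yellow washer is seated and pulled firm (about 0.2 N m or more; its stud is wound up by 0.1 rad), while those after it are not yet seated (horizontal distance between bolt_yellow_c1 and stud_yellow_c1 below 0.0017 m and distance of stud_yellow_c1 from where it was at the start of the episode above 0.0014 m and horizontal distance between bolt_green_c1 and stud_green_c1 above 0.0017 m), for 0.1 s.
6. second pass: the bolt on the green washer is seated and pulled firm (about 0.2 N m or more; its stud is wound up by 0.1 rad) (horizontal distance between bolt_green_c1 and stud_green_c1 below 0.0017 m and distance of stud_green_c1 from where it was at the start of the episode above 0.0014 m), for 0.1 s.
At the end, for the whole second after the job is handed in: All four bolts stand at their seats (within 0.14 rad of it) and the wrench stands upright (within 0.08 rad) and still on its stand, socket over the post: rim within 6 mm of the post's axis and 4 mm of the stand's top face (horizontal distance between bolt_red_c1 and stud_red_c1 below 0.002 m and horizontal distance between bolt_blue_c1 and stud_blue_c1 below 0.002 m and horizontal distance between bolt_yellow_c1 and stud_yellow_c1 below 0.002 m and horizontal distance between bolt_green_c1 and stud_green_c1 below 0.002 m and horizontal distance between wrench_rim and stand_seat below 0.006 m and z of wrench_rim in the frame of stand_seat below 0.004 m and angle between wrench_grip's own z axis and vertical below 0.08 rad and linear speed of wrench below 0.02 m/s); the robot touches nothing.
It fails at once if a bolt is strained: more than about 0.6 N m, 0.3 rad past its seat (distance of any of stud_red_c1, stud_blue_c1, stud_yellow_c1, stud_green_c1 from where it was at the start of the episode above 0.0042 m).
It fails at once if a bolt is touched by the fingers or the arm instead of the wrench (contact force between any of the fingers, the arm and bolt_red above 1 N or contact force between any of the fingers, the arm and bolt_blue above 1 N or contact force between any of the fingers, the arm and bolt_yellow above 1 N or contact force between any of the fingers, the arm and bolt_green above 1 N).
It fails at once if the jar, ring cutter or brush is moved by more than 20 mm (distance of any of jar_mid, cutter_mid, brush_grip from where it was at the start of the episode above 0.02 m).
It also fails if it takes over 72 s, if anything falls off the work surface, if the arm or the gripper's body presses on something with over 40 N, if the wrist force passes 120 N, or if a joint passes its speed limit or range.

## Working session

There is one attempt and no reset: what is moved stays moved. The work goes in short steps, Python scripts to look and compute and a tool call to move; the robot and the scene stay as the last step left them, time stands still between calls to the robot, and variables do not carry over. Pictures are saved under pics/ and viewed, and the job is handed in when it is done.

Besides the shell and the picture viewer there is one more tool, called after "Call:" by a JSON object that holds its "op" and its "data", one argument or row to a line. arm_command: Moves the arm, as the interface text tells. Its arguments: {"type":"object","properties":{"moves":{"type":"array","items":{"type":"array","items":{"type":"array","items":{"type":"number"}}}},"force":{"type":"number"}},"required":["moves"]}

```bash
mkdir -p pics; ls; python3 - <<'E'
from workcell import manip
import cv2,numpy as np
o=manip.get_obs()
for k,v in o.items(): print(k,np.round(v,4))
for c in ("side","top"):
    im=manip.camera(c); cv2.imwrite(f"pics/{c}0.png",im[:,:,::-1])
    print(c,manip.camera_info(c))
E
```

```text
pics
clock 0.0
joint_pos [ 1.1904  0.3329 -0.0647  1.461   0.0216  1.3499 -0.0885]
joint_velocities [ 0.0002  0.0001  0.0007  0.0001 -0.0004 -0.0002  0.0001]
tau [-0.00000e+00 -6.25451e+01  4.87000e-02 -3.91592e+01  1.60000e-02
  1.00000e-02  0.00000e+00]
position [ 0.2188 -0.5852  0.3031]
ee_rot [-0.6957 -0.1263  0.6959 -0.1253]
ft_force [-0.033  -0.3835 -0.491 ]
torque [-0.092  -0.0105 -0.0754]
grip_width 0.9987
side {'vfov': 56.1670095507745, 'cx': 258.6645011503381, 'cy': 192.38000637479834, 'dist_coeffs': array([-0.11513568,  0.        ,  0.        ,  0.        ,  0.        ]), 'pose': array([[-0.89687498, -0.27398147,  0.34720229,  0.24543554],
       [-0.44225331,  0.5648194 , -0.69670012,  0.59728991],
       [-0.00522366, -0.77840427, -0.6277416 ,  0.67449766],
       [ 0.        ,  0.        ,  0.        ,  1.        ]])}
top {'vfov': 51.497836462824154, 'cx': 251.37432973242164, 'cy': 189.64037577865176, 'dist_coeffs': array([0.02313256, 0.        , 0.        , 0.        , 0.        ]), 'pose': array([[-0.00319002, -0.99284219,  0.11939102,  0.46301788],
       [-0.99992889,  0.00453893,  0.01102803, -0.04701623],
       [-0.011491  , -0.11934735, -0.99278606,  1.16239694],
       [ 0.        ,  0.        ,  0.        ,  1.        ]])}
```

View pics/side0.png

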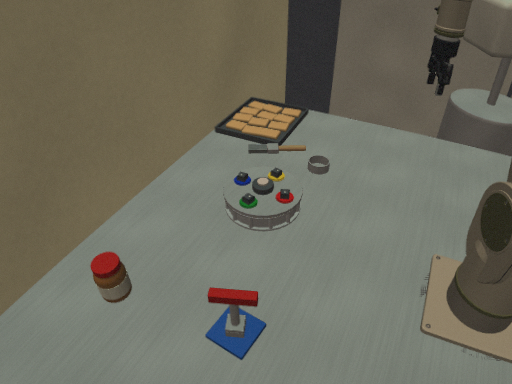

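View pics/top0.png

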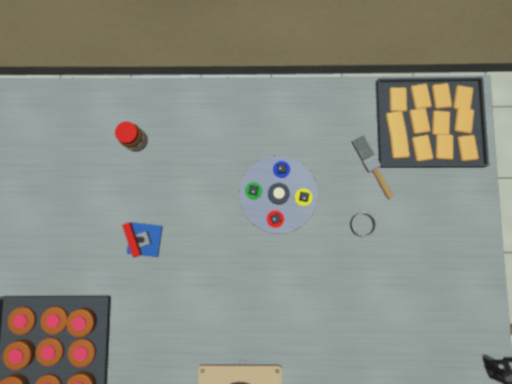

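```bash
cat > h.py <<'E'
from workcell import manip
import cv2,numpy as np
from scipy.spatial.transform import Rotation as R
def cam(c):
    i=manip.camera_info(c); f=192/np.tan(np.radians(i["vfov"]/2))
    return np.array([[f,0,i["cx"]],[0,f,i["cy"]],[0,0,1]]),np.array(i["dist_coeffs"]),np.array(i["pose"])
def ray(c,rc):
    K,d,T=cam(c); p=cv2.undistortPoints(np.array([[[rc[1],rc[0]]]],float),K,d)[0,0]
    return T[:3,3],T[:3,:3]@np.array([p[0],p[1],1])
def onz(c,rc,z):
    o,v=ray(c,rc); return o+v*(z-o[2])/v[2]
def tri(a,b):
    (o1,v1),(o2,v2)=a,b; A=np.stack([v1,-v2],1); s=np.linalg.lstsq(A,o2-o1,rcond=None)[0]
    p,q=o1+s[0]*v1,o2+s[1]*v2; return (p+q)/2,np.linalg.norm(p-q)
def proj(c,P):
    K,d,T=cam(c); Ti=np.linalg.inv(T)
    return cv2.projectPoints(np.atleast_2d(np.array(P,float)),cv2.Rodrigues(Ti[:3,:3])[0],Ti[:3,3],K,d)[0][:,0]  # col,row
E
python3 - <<'E'
from h import *
for n in ["wrench_grip","wrench_rim","stand_seat","head","red_top","blue_top","yellow_top","green_top"]:
    r={}
    for c in ("side","top"):
        l=manip.pinpoint(n,c); print(n,c,[(np.round(x["pixel"],1),round(x["confidence"],2)) for x in l[:3]])
        if l: r[c]=l[0]["pixel"]
    if len(r)==2: print("   tri",tri(ray("side",r["side"]),ray("top",r["top"])))
print(manip.get_obs()["clock"])
E
```

```text
wrench_grip side [(array([297.6, 230.3]), 0.85)]
wrench_grip top [(array([239.7, 128.2]), 0.61)]
   tri (array([0.45940455, 0.28268825, 0.12941928]), np.float64(0.001465931454278138))
wrench_rim side [(array([329.7, 233.9]), 0.85)]
wrench_rim top [(array([239.9, 144.1]), 0.83), (array([237.3, 144.7]), 0.55)]
   tri (array([0.46016122, 0.27650606, 0.00817909]), np.float64(0.005957725570157791))
stand_seat side [(array([324.9, 236.3]), 0.89)]
stand_seat top [(array([238. , 143.6]), 0.89), (array([239.6, 144.8]), 0.49)]
   tri (array([0.46134958, 0.27259647, 0.02081102]), np.float64(0.003352916079650327))
head side [(array([203.6, 262.9]), 0.65)]
head top [(array([197.6, 277.9]), 0.9)]
   tri (array([ 0.58162304, -0.11066166,  0.00071907]), np.float64(0.005898603101187417))
red_top side [(array([189.3, 282.2]), 0.47)]
red_top top [(array([216.7, 276.8]), 0.61)]
   tri (array([ 0.52139346, -0.10288052,  0.07956192]), np.float64(0.005266053904636803))
blue_top side [(array([175.6, 244. ]), 0.52)]
blue_top top [(array([171.7, 287. ]), 0.54)]
   tri (array([ 0.64992011, -0.13233569,  0.06383051]), np.float64(0.01040744968449116))
yellow_top side [(array([328.4, 232.8]), 0.49), (array([165.7, 276.7]), 0.42)]
yellow_top top [(array([193.9, 301.1]), 0.55)]
   tri (array([ 0.75981321, -0.26596658, -1.04750598]), np.float64(0.13095198838877745))
green_top side [(array([197.7, 246. ]), 0.5)]
green_top top [(array([187.8, 254.2]), 0.55)]
   tri (array([ 0.60067047, -0.04234137,  0.06715481]), np.float64(0.0018097655643160605))
0.9
```

```bash
python3 - <<'E'
import cv2,numpy as np
t=cv2.imread("pics/top0.png");s=cv2.imread("pics/side0.png")
a=cv2.resize(t[150:238,232:324],None,fx=6,fy=6,interpolation=cv2.INTER_CUBIC)
cv2.imwrite("pics/tz.png",a)
b=cv2.resize(s[155:230,215:310],None,fx=7,fy=7,interpolation=cv2.INTER_CUBIC)
cv2.imwrite("pics/sz.png",b)
cv2.imwrite("pics/wz.png",np.hstack([cv2.resize(t[210:270,110:170],(400,400),interpolation=cv2.INTER_CUBIC),cv2.resize(s[280:360,200:280],(400,400),interpolation=cv2.INTER_CUBIC)]))
E
```

```text
(no output)
```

View pics/tz.png

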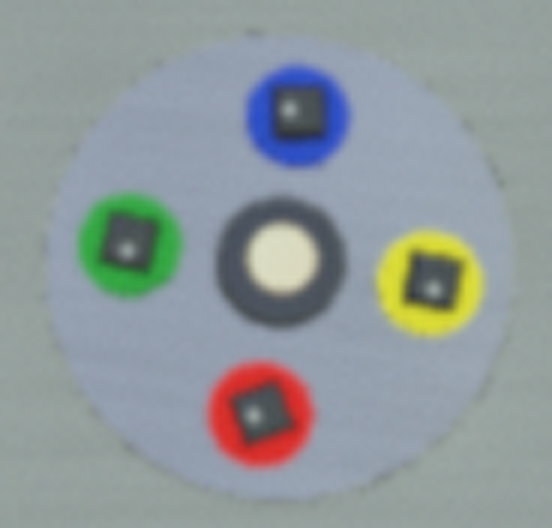

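View pics/sz.png

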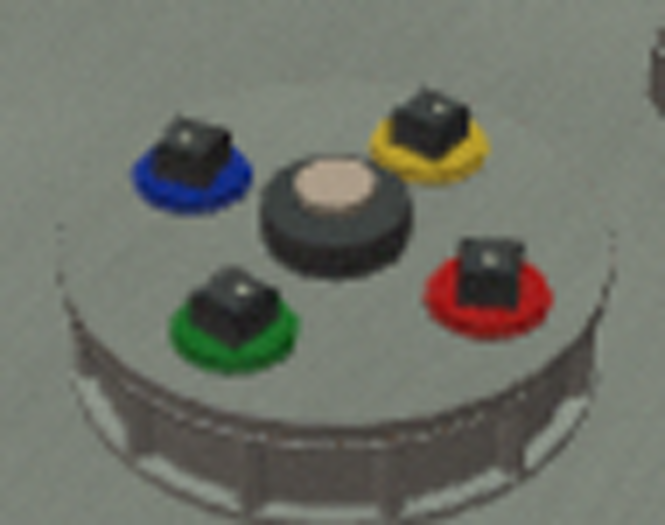

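View pics/wz.png

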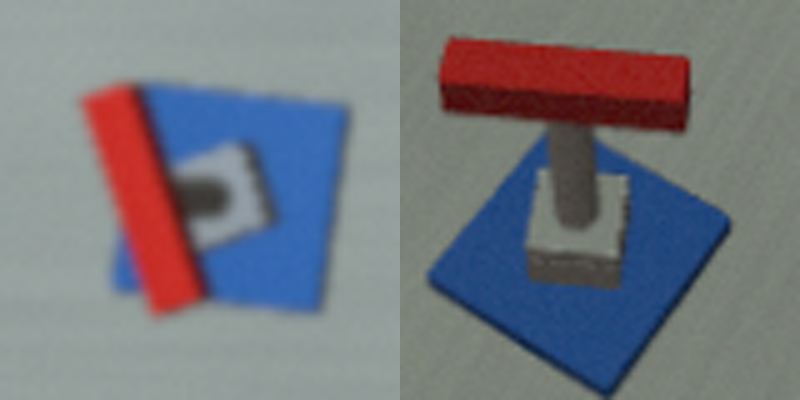

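```bash
cat > fit.py <<'E'
from h import *
from scipy.optimize import least_squares,minimize
def masks(img):
    hsv=cv2.cvtColor(img,cv2.COLOR_BGR2HSV); H,S,V=[hsv[...,i].astype(int) for i in range(3)]
    return H,S,V
rng={"red":None,"blue":(105,130),"yellow":(20,35),"green":(45,80)}
def washer(img,c,box):
    H,S,V=masks(img); m=S>130
    m&=((H<8)|(H>172)) if c=="red" else ((H>=rng[c][0])&(H<=rng[c][1]))
    mm=np.zeros_like(m); r0,r1,c0,c1=box; mm[r0:r1,c0:c1]=m[r0:r1,c0:c1]
    return mm
box={"top":(150,238,232,324),"side":(155,225,225,305)}
ang={"red":0,"yellow":np.pi/2,"blue":np.pi,"green":-np.pi/2}
def bolt_silh(cx,cy,yaw,zt,cam_):
    p=[]
    for h,z in((8,zt),(12,zt-.004),(12,zt-.018)):
        for a,b in((1,1),(1,-1),(-1,-1),(-1,1)):
            v=np.array([a*h,b*h])/1000; p.append([cx+v[0]*np.cos(yaw)-v[1]*np.sin(yaw),cy+v[0]*np.sin(yaw)+v[1]*np.cos(yaw),z])
    return cv2.convexHull(proj(cam_,p).astype(np.float32))
E
python3 - <<'E'
from fit import *
obs=[]
for c in("top","side"):
    img=cv2.imread(f"pics/{c}0.png"); img=cv2.resize(img,None,fx=4,fy=4,interpolation=cv2.INTER_CUBIC)
    for k in ang:
        m=washer(img,k,[4*b for b in box[c]]).astype(np.uint8)
        cs=max(cv2.findContours(m,cv2.RETR_EXTERNAL,cv2.CHAIN_APPROX_NONE)[0],key=cv2.contourArea)
        if c=="top":
            (x,y),ax,_=cv2.fitEllipse(cv2.convexHull(cs)); 
            obs.append((c,k,((x+.5)/4-.5,(y+.5)/4-.5))); print(c,k,obs[-1][2],np.array(ax)/4)
        else:
            x,y,w,h=cv2.boundingRect(cs); print(c,k,x/4,y/4,(x+w)/4,(y+h)/4)
def pts(p,k): x,y,t,z=p; return [x+.07*np.cos(t+ang[k]),y+.07*np.sin(t+ang[k]),z]
f=lambda q:np.concatenate([proj(c,pts([*q,.062],k))[0]-np.array(o) for c,k,o in obs])
r=least_squares(f,[.58,-.11,np.pi]); print(r.x,np.round(r.fun,2))
for k in ang: print(k,np.round(pts([*r.x,.062],k),4), "side proj",proj("side",pts([*r.x,.062],k)))
print("head side proj boss top", proj("side",[r.x[0],r.x[1],.086]),proj("top",[r.x[0],r.x[1],.086]))
E
```

```text
top red (274.9359130859375, 218.6115264892578) [16.78582954 17.07317734]
top yellow (303.0626220703125, 196.81723022460938) [16.42625237 16.70802307]
top blue (281.0785827636719, 168.9973602294922) [16.36955261 16.65649605]
top green (253.10174560546875, 190.37631225585938) [16.02048302 16.16508675]
side red 275.75 192.0 294.0 203.25
side yellow 268.0 172.25 284.75 181.25
side blue 234.25 176.25 251.0 185.25
side green 239.75 198.25 257.5 208.0
[ 0.58391647 -0.10882659  3.00806039] [-0.    0.02  0.05  0.02  0.01 -0.05 -0.05  0.01]
red [ 0.5145 -0.0995  0.062 ] side proj [[284.79685439 195.91749735]]
yellow [ 0.5746 -0.1782  0.062 ] side proj [[276.29800104 174.58047728]]
blue [ 0.6533 -0.1181  0.062 ] side proj [[242.44706393 178.66473115]]
green [ 0.5932 -0.0394  0.062 ] side proj [[248.37626629 200.65987008]]
head side proj boss top [[262.99457326 180.07614716]] [[278.51526496 192.6385801 ]]
```

```bash
cat > yaw.py <<'E'
from fit import *
H0=np.array([0.58391647,-0.10882659,3.00806039])
def bolts(pre,only=None,H0=H0):
    out={}
    imgs={c:cv2.imread(f"pics/{c}{pre}.png") for c in("top","side")}
    for k in ang:
        if only and k not in only: continue
        cx,cy=H0[0]+.07*np.cos(H0[2]+ang[k]),H0[1]+.07*np.sin(H0[2]+ang[k])
        dat=[]
        for c in("top","side"):
            img=imgs[c]; u=proj(c,[cx,cy,.07])[0]; r=14
            c0,r0=int(u[0])-r,int(u[1])-r
            crop=cv2.resize(img[r0:r0+2*r,c0:c0+2*r],None,fx=8,fy=8,interpolation=cv2.INTER_CUBIC)
            dark=(crop.max(2)<110)
            dat.append((c,c0,r0,dark))
        def cost(p):
            s=0
            for i,(c,c0,r0,d) in enumerate(dat):
                h=bolt_silh(cx+p[1],cy+p[2],p[0],p[3],c)[:,0]
                q=((h-[c0,r0]+.5)*8-.5)
                m=np.zeros(d.shape,np.uint8); cv2.fillConvexPoly(m,np.round(q*16).astype(np.int32),1,shift=4)
                m=cv2.GaussianBlur(m.astype(np.float32),(0,0),4); dd=cv2.GaussianBlur(d.astype(np.float32),(0,0),4)
                s+=((m-dd)**2).sum()
            return s
        best=None
        for y0 in np.radians(np.arange(0,90,15)):
            r=minimize(cost,[y0,0,0,.079],method="Nelder-Mead",options=dict(initial_simplex=np.array([[y0,0,0,.079],[y0+.15,0,0,.079],[y0,.002,0,.079],[y0,0,.002,.079],[y0,0,0,.083]])))
            if best is None or r.fun<best.fun: best=r
        y=np.degrees(best.x[0])%90
        print(k,"yaw%%90=%.1f"%y,np.round(best.x[1:]*1000,1),"cost",round(best.fun), [d[3].sum()/64 for d in dat])
        out[k]=best.x
    return out
if __name__=="__main__":
    import sys; bolts(sys.argv[1])
E
python3 yaw.py 0
```

```text
red yaw%90=18.9 [ 0.9 -0.2 80.8] cost 4725 [np.float64(50.4375), np.float64(162.96875)]Traceback (most recent call last):
  File "yaw.py", line 34, in <module>
    import sys; bolts(sys.argv[1])
                ~~~~~^^^^^^^^^^^^^
  File "yaw.py", line 27, in bolts
    r=minimize(cost,[y0,0,0,.079],method="Nelder-Mead",options=dict(initial_simplex=np.array([[y0,0,0,.079],[y0+.15,0,0,.079],[y0,.002,0,.079],[y0,0,.002,.079],[y0,0,0,.083]])))
    res = _minimize_neldermead(fun, x0, args, callback, bounds=bounds,
                               **options)
    fxr = func(xr)
    fx = function(np.copy(x), *(wrapper_args + args))
  File "yaw.py", line 19, in cost
    h=bolt_silh(cx+p[1],cy+p[2],p[0],p[3],c)[:,0]
      ~~~~~~~~~^^^^^^^^^^^^^^^^^^^^^^^^^^^^^
  File "fit.py", line 19, in bolt_silh
    return cv2.convexHull(proj(cam_,p).astype(np.float32))
                          ~~~~^^^^^^^^
  File "h.py", line 16, in proj
    K,d,T=cam(c); Ti=np.linalg.inv(T)
          ~~~^^^
  File "h.py", line 5, in cam
    i=manip.camera_info(c); f=192/np.tan(np.radians(i["vfov"]/2))
ValueError: time passes only in moves, steps and waits
```

```bash
python3 - <<'E'
from h import *
o=manip.get_obs(); M=R.from_quat(o["ee_rot"]).as_matrix(); print(M.round(3))
# wrench: red bar in top & side
from scipy.optimize import minimize
dat=[]
for c,b in(("top",(215,262,118,150)),("side",(283,312,200,265))):
    img=cv2.imread(f"pics/{c}0.png"); r0,r1,c0,c1=b
    crop=cv2.resize(img[r0:r1,c0:c1],None,fx=8,fy=8,interpolation=cv2.INTER_CUBIC)
    hsv=cv2.cvtColor(crop,cv2.COLOR_BGR2HSV); m=(hsv[...,1]>140)&((hsv[...,0]<10)|(hsv[...,0]>170))&(hsv[...,2]>50)
    dat.append((c,c0,r0,m))
def hull(p,c):
    x,y,t,z=p; P=[]
    for a in(-45,45):
        for b in(-10,10):
            for h in(-11,11): P.append([x+(a*np.cos(t)-b*np.sin(t))/1e3,y+(a*np.sin(t)+b*np.cos(t))/1e3,z+h/1e3])
    return cv2.convexHull(proj(c,P).astype(np.float32))[:,0]
def cost(p,det=False):
    L=[]
    for c,c0,r0,d in dat:
        q=(hull(p,c)-[c0,r0]+.5)*8-.5; m=np.zeros(d.shape,np.uint8); cv2.fillConvexPoly(m,np.round(q*16).astype(np.int32),1,shift=4)
        L.append(((cv2.GaussianBlur(m.astype(np.float32),(0,0),4)-cv2.GaussianBlur(d.astype(np.float32),(0,0),4))**2).sum())
    return L if det else sum(L)
for t0 in(1.4,1.9):
    x0=np.array([.46,.28,t0,.125]); r=minimize(cost,x0,method="Nelder-Mead",options=dict(initial_simplex=np.vstack([x0,x0+np.diag([.005,.005,.15,.005])]),maxiter=800)); print(r.x,np.degrees(r.x[2]),r.fun,cost(r.x,True),[d[3].sum() for d in dat])
# stand mask
for c,z in(("top",.012),):
    img=cv2.imread(f"pics/{c}0.png"); hsv=cv2.cvtColor(img,cv2.COLOR_BGR2HSV)
    m=((hsv[...,0]>100)&(hsv[...,0]<125)&(hsv[...,1]>140)).astype(np.uint8); m[:,:100]=0;m[:,180:]=0; m[:200]=0
    ys,xs=np.nonzero(m); h=cv2.convexHull(np.stack([xs,ys],1)); print(cv2.minAreaRect(h)); a=cv2.approxPolyDP(h,3,True)[:,0]; print([np.round(onz(c,(p[1],p[0]),z),4) for p in a])
E
```

```text
[[ 0.     0.35  -0.937]
 [-0.    -0.937 -0.35 ]
 [-1.     0.    -0.   ]]
[0.45972373 0.27513784 0.35746648 0.12287248] 20.48132042551186 6982.28125 [np.float32(3391.3933), np.float32(3590.8882)] [np.int64(17428), np.int64(45415)]
[0.44205465 0.30708552 1.66280686 0.12599743] 95.27181494249267 54037.328125 [np.float32(17025.64), np.float32(37011.688)] [np.int64(17428), np.int64(45415)]
((144.42393493652344, 239.0578155517578), (29.860017776489258, 30.0852108001709), 7.765166759490967)
[array([0.4941, 0.2266, 0.012 ]), array([0.4145, 0.236 , 0.012 ]), array([0.4234, 0.3191, 0.012 ]), array([0.506 , 0.3076, 0.012 ])]
```

```bash
python3 - <<'E'
import re
s=open("h.py").read()
s=s.replace("def cam(c):\n","_C={}\ndef cam(c):\n    if c not in _C: _C[c]=_cam(c)\n    return _C[c]\ndef _cam(c):\n")
open("h.py","w").write(s)
s=open("yaw.py").read()
s=s.replace("dark=(crop.max(2)<110)","""dark=(crop.max(2)<(105 if c=="top" else 85)).astype(np.uint8)
            n,lab=cv2.connectedComponents(dark); ctr=lab[96:128,96:128]; ids=ctr[ctr>0]
            dark=lab==np.bincount(ids).argmax()
            # fill the dot
            cs=cv2.findContours(dark.astype(np.uint8),cv2.RETR_EXTERNAL,cv2.CHAIN_APPROX_NONE)[0]; z=np.zeros(dark.shape,np.uint8); cv2.drawContours(z,cs,-1,1,-1); dark=z>0""")
open("yaw.py","w").write(s)
E
python3 yaw.py 0; python3 - <<'E'
from h import *
o=manip.get_obs();print(o["clock"],o["torque"],o["ft_force"]);o=manip.get_obs();print(o["torque"])
E
```

```text
red yaw%90=20.7 [ 1.2 -0.5 79.6] cost 933 [np.float64(55.078125), np.float64(82.515625)]
yellow yaw%90=76.3 [ 0.7 -0.  80.5] cost 1072 [np.float64(57.890625), np.float64(76.4375)]
blue yaw%90=89.4 [ 0.8  0.1 79.8] cost 745 [np.float64(60.65625), np.float64(84.015625)]
green yaw%90=76.1 [ 0.8 -0.1 79.6] cost 305 [np.float64(67.671875), np.float64(106.78125)]
0.9 [ 0.02074274 -0.00269866 -0.00201405] [-0.63330333  0.15418482 -0.47423832]
[ 0.02074274 -0.00269866 -0.00201405]
```

Call:
{"op": "arm_command", "data": {
  "moves": [
    [[0,0,-1,-1,0],[0,0,-1,-1,0],[0,0,-1,-1,0],[0,0,-1,-1,0],[0,0,-1,-1,0],[0,0,-1,-1,0],[0,0,-1,-1,0],[0,0,-1,-1,0],[0,0,-1,-1,0],[0,0,-1,-1,0],[0,0,-1,-1,0],[0,0,-1,-1,0]]
  ],
  "force": 100
}}

```text
clock: 1.9
position: [0.3952, -0.1977, 0.3042]
ee_rot: [0.696, 0.126, -0.696, 0.126]
ft_force: [1.4, -0.5, 0.1]
grip_width: 0.999
```

Call:
{"op": "arm_command", "data": {
  "moves": [
    [[0,0,-1,-1,0],[0,0,-1,-1,0],[0,0,-1,-1,0],[0,0,-1,-1,0],[0,0,-1,-1,0],[0,0,-1,-1,0],[0,0,-1,-1,0],[0,0,-1,-1,0],[0,0,-1,-1,0],[0,0,-1,0,0],[0,0,-1,0,0],[0,0,-1,0,0]]
  ]
}}

```text
clock: 2.9
position: [0.5002, 0.1618, 0.3038]
ee_rot: [-0.696, -0.126, 0.696, -0.126]
ft_force: [0.0, -0.3, -0.2]
grip_width: 1.001
```

```bash
cat > st.py <<'E'
from h import *
import sys
def st(p=True):
    o=manip.get_obs(); M=R.from_quat(o["ee_rot"]).as_matrix()
    yaw=np.degrees(np.arctan2(M[1,1],M[0,1]))
    if p: print("t",round(o["clock"],2),"pos",np.round(o["position"],4),"yawY %.2f"%yaw,"tilt %.2f"%np.degrees(np.arccos(-M[2,0])),"q",np.round(o["joint_pos"],2),"F",np.round(o["ft_force"],1),"T",np.round(o["torque"],3),"tau7",round(float(o["tau"][6]),3),"w",round(float(o["grip_width"]),3))
    return o,M,yaw
def to(x,y,z):
    o,M,yaw=st(); d=M.T@(np.array([x,y,z])-o["position"])/.025; print("shift units",np.round(d,2))
if __name__=="__main__":
    if len(sys.argv)>3: to(*map(float,sys.argv[1:4]))
    else: st()
E
python3 st.py 0.4597 0.2745 0.177
```

```text
t 2.9 pos [0.5002 0.1618 0.3038] yawY -69.48 tilt 0.03 q [ 0.32  0.19 -0.8   1.69  0.14  1.32 -1.72] F [ 0.  -0.3 -0.2] T [-0.016 -0.023  0.027] tau7 1.248 w 1.001
shift units [ 5.07 -4.79 -0.07]
```

Call:
{"op": "arm_command", "data": {
  "moves": [
    [[0,0.4,-1,0,0],[0,0.4,-1,0,0],[0,0.4,-1,0,0],[0,0.4,-1,0,0],[0,0.4,-0.79,0,0],[0,1,0,-0.07,0],[0,0.5,0,0,0],[0,0,0,0,0],[0,0,0,0,0]]
  ]
}}

```text
clock: 3.65
position: [0.4604, 0.2723, 0.2162]
ee_rot: [-0.695, -0.125, 0.696, -0.126]
ft_force: [-0.5, 0.4, -0.2]
grip_width: 1.0
```

```bash
python3 st.py 0.4597 0.2745 0.177; python3 - <<'E'
from h import *
for c in("top","side"): cv2.imwrite(f"pics/{c}1.png",manip.camera(c)[:,:,::-1])
t=cv2.imread("pics/top1.png");s=cv2.imread("pics/side1.png")
cv2.imwrite("pics/wz1.png",np.hstack([cv2.resize(t[200:270,100:170],(400,400)),cv2.resize(s[240:360,180:300],(400,400))]))
E
```

```text
t 3.65 pos [0.4604 0.2723 0.2162] yawY -69.56 tilt 0.08 q [ 0.11  0.31 -0.84  1.77  0.25  1.17 -2.03] F [-0.5  0.4 -0.2] T [ 0.002 -0.043 -0.029] tau7 -0.083 w 1.0
shift units [ 1.57 -0.09 -0.  ]
```

View pics/wz1.png

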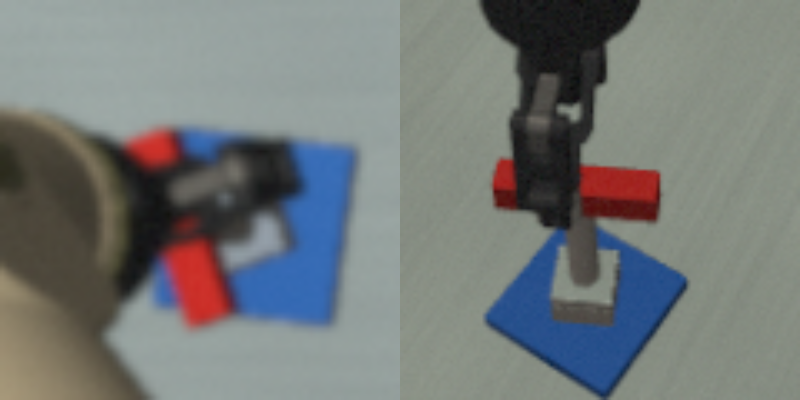

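Call:
{"op": "arm_command", "data": {
  "moves": [
    [[0,0.8,-0.09,0,0],[0,0.77,0,0,0],[0.5,0,0,0,0],[1,0,0,0,0],[1,0,0,0,0],[1,0,0,0,0],[1,0,0,0,0],[1,0,0,0,0]]
  ],
  "force": 100
}}

```text
clock: 4.42
position: [0.4601, 0.2756, 0.1785]
ee_rot: [0.697, 0.126, -0.695, 0.126]
ft_force: [-0.5, -0.2, 1.8]
grip_width: 0.214
```

```bash
python3 st.py; python3 - <<'E'
from h import *
for c in("top","side"): cv2.imwrite(f"pics/{c}2.png",manip.camera(c)[:,:,::-1])
t=cv2.imread("pics/top2.png");s=cv2.imread("pics/side2.png")
cv2.imwrite("pics/wz2.png",np.hstack([cv2.resize(t[200:270,100:170],(400,400)),cv2.resize(s[240:360,180:300],(400,400))]))
E
```

```text
t 4.42 pos [0.4601 0.2756 0.1785] yawY -69.51 tilt 0.12 q [ 0.08  0.36 -0.83  1.81  0.3   1.1  -2.06] F [-0.5 -0.2  1.8] T [-0.167  0.064 -0.016] tau7 -0.001 w 0.214
```

View pics/wz2.png

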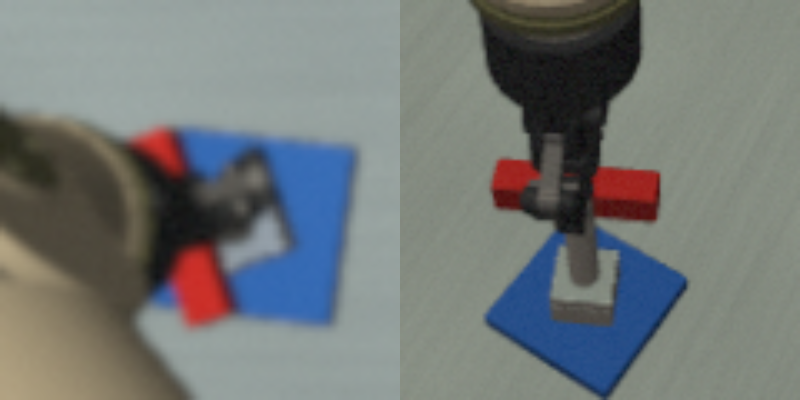

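Call:
{"op": "arm_command", "data": {
  "moves": [
    [[1,-0.5,0,0,0],[1,-1,0,0,0],[1,-1,0,0,0],[1,-1,0.5,0,0],[1,-0.25,1,0.2,0],[1,0,1,0.2,0],[1,0,1,0.2,0],[1,0,1,0.2,0],[1,0,1,0.2,0],[1,0,1,0.2,0],[1,0,1,0.2,0],[1,0,1,0.2,0]]
  ]
}}

```text
clock: 5.52
position: [0.4961, 0.0612, 0.2716]
ee_rot: [0.696, 0.126, -0.696, 0.126]
ft_force: [0.2, -0.1, -4.3]
grip_width: 0.214
```

Call:
{"op": "arm_command", "data": {
  "moves": [
    [[1,0,1,0.2,0],[1,0,1,0.2,0],[1,0,1,0,0],[1,0,1,0,0],[1,0,1,0,0],[1,0,1,0,0],[1,0,1,0,0],[1,0,1,0,0],[1,0,1,0,0],[1,0,0.8,0,-7],[1,0,0,0,-7],[1,0,0,0,-7]]
  ]
}}

```text
clock: 6.52
position: [0.5726, -0.1722, 0.2711]
ee_rot: [-0.661, -0.252, 0.661, -0.251]
ft_force: [0.5, 1.1, -4.2]
grip_width: 0.215
```

Call:
{"op": "arm_command", "data": {
  "moves": [
    [[1,0,0,0,-7],[1,0,0,0,-7],[1,0,0,0,-7],[1,0,0,0,-7],[1,0,0,0,-7],[1,0,0,0,0],[1,0,0,0,0]]
  ]
}}

```text
clock: 7.1
position: [0.5726, -0.1707, 0.2713]
ee_rot: [0.556, 0.437, -0.556, 0.437]
ft_force: [1.2, -0.9, -4.1]
grip_width: 0.214
```

```bash
python3 st.py .5758 -.1778 .272; python3 - <<'E'
from h import *
for c in("top","side"): cv2.imwrite(f"pics/{c}3.png",manip.camera(c)[:,:,::-1])
t=cv2.imread("pics/top3.png");s=cv2.imread("pics/side3.png")
cv2.imwrite("pics/z3.png",np.hstack([cv2.resize(t[140:240,240:340],(400,400)),cv2.resize(s[110:230,220:340],(400,400))]))
E
```

```text
t 7.1 pos [ 0.5726 -0.1707  0.2713] yawY -13.72 tilt 0.02 q [ 0.78  0.38 -0.71  1.55  0.25  1.31 -0.21] F [ 1.2 -0.9 -4.1] T [-0.026 -0.062 -0.008] tau7 0.95 w 0.214
shift units [-0.03  0.19  0.25]
```

View pics/z3.png

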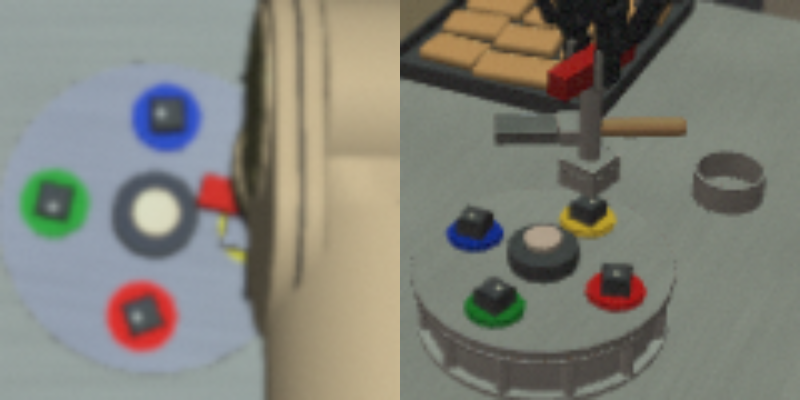

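Call:
{"op": "arm_command", "data": {
  "moves": [
    [[1,0.3,0.19,0.25,0],[1,0.2,0,0,0],[1,0,0,0,0]]
  ]
}}

```text
clock: 7.45
position: [0.5754, -0.1786, 0.2566]
ee_rot: [-0.555, -0.438, 0.556, -0.437]
ft_force: [-1.7, -0.0, -3.7]
grip_width: 0.21
```

```bash
cat > ov.py <<'E'
from st import *
# overlay predicted rim square in side view; args tag, dx along tool z offset
def ov(tag,rimoff=.1665,c="side",f=6,half=22):
    img=manip.camera(c)[:,:,::-1].copy(); cv2.imwrite(f"pics/{c}{tag}.png",img)
    o,M,yaw=st(); p=o["position"]+M[:,0]*rimoff
    P=[p+M[:,1]*a*.01825+M[:,2]*b*.01825 for a,b in((1,1),(1,-1),(-1,-1),(-1,1))]
    P+= [q-M[:,0]*.02 for q in P]
    u=proj(c,P); ctr=u.mean(0); x0,y0=(ctr-[48,36]).astype(int); x0=max(0,x0);y0=max(0,y0)
    z=cv2.resize(img[y0:y0+72,x0:x0+96],None,fx=8,fy=8,interpolation=cv2.INTER_CUBIC); raw=z.copy()
    v=np.round((u-[x0,y0]+.5)*8-.5).astype(int)
    for i in range(4): cv2.line(z,tuple(map(int,v[i])),tuple(map(int,v[(i+1)%4])),(0,255,255),1)
    for i in range(4): cv2.line(z,tuple(map(int,v[i])),tuple(map(int,v[i+4])),(255,255,0),1)
    cv2.imwrite(f"pics/ov{tag}.png",z)
if __name__=="__main__": ov(sys.argv[1])
E
python3 ov.py 4
```

```text
t 7.5 pos [ 0.5755 -0.1782  0.2572] yawY -13.57 tilt 0.11 q [ 0.78  0.4  -0.71  1.56  0.26  1.29 -0.2 ] F [ 0.3 -0.3 -4.1] T [-0.05  -0.019 -0.062] tau7 -0.037 w 0.217
```

View pics/ov4.png

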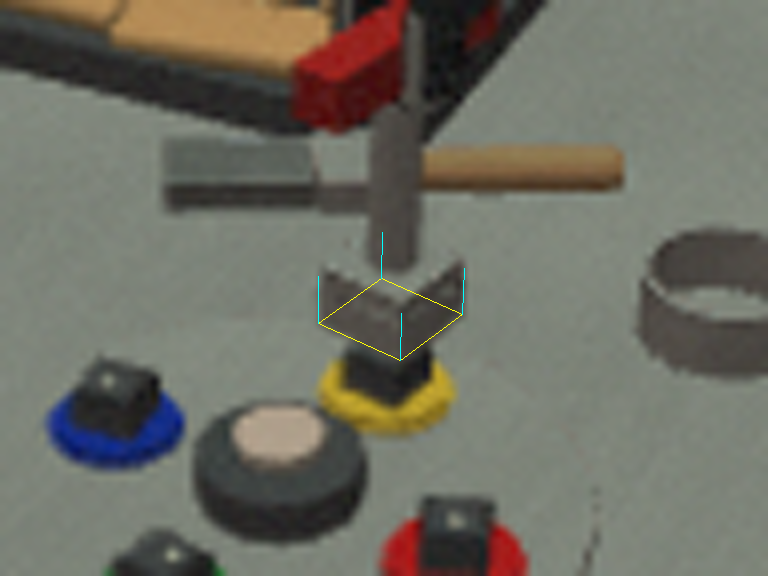

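Call:
{"op": "arm_command", "data": {
  "moves": [
    [[1,0.3,0,0,0],[1,0.2,0,0,0],[1,0.2,0,0,0],[1,0,0,0,0]]
  ]
}}

```text
clock: 7.83
position: [0.5755, -0.1777, 0.2395]
ee_rot: [-0.555, -0.438, 0.556, -0.437]
ft_force: [-0.6, -0.3, -3.4]
grip_width: 0.216
```

```bash
python3 st.py .5758 -.1778 .234
```

```text
t 7.83 pos [ 0.5755 -0.1777  0.2395] yawY -13.49 tilt 0.10 q [ 0.78  0.41 -0.7   1.58  0.28  1.26 -0.21] F [-0.6 -0.3 -3.4] T [-0.056 -0.024  0.002] tau7 -0.055 w 0.216
shift units [ 0.22  0.01 -0.  ]
```

Call:
{"op": "arm_command", "data": {
  "moves": [
    [[1,0.2,0,0,0],[1,0,0,0,5],[1,0,0,0,5],[1,0,0,0,0],[1,0,0,0,0]]
  ]
}}

```text
clock: 8.25
position: [0.576, -0.1777, 0.236]
ee_rot: [-0.591, -0.388, 0.591, -0.389]
ft_force: [-1.5, 0.6, -2.2]
grip_width: 0.219
```

```bash
python3 st.py .5758 -.1778 .234
```

```text
t 8.25 pos [ 0.576  -0.1777  0.236 ] yawY -23.34 tilt 0.02 q [ 0.75  0.41 -0.67  1.58  0.26  1.24 -0.37] F [-1.5  0.6 -2.2] T [0.126 0.446 0.068] tau7 -0.689 w 0.219
shift units [ 0.08 -0.01  0.01]
```

Call:
{"op": "arm_command", "data": {
  "moves": [
    [[1,0,0,0,5],[1,0,0,0,5],[1,0,0,0,5],[1,0,0,0,5],[1,0,0,0,0]]
  ]
}}

```text
clock: 8.67
position: [0.5761, -0.1778, 0.2361]
ee_rot: [0.65, 0.279, -0.65, 0.279]
ft_force: [-0.8, -0.4, -1.3]
grip_width: 0.21
```

```bash
python3 st.py .5758 -.1778 .234
```

```text
t 8.67 pos [ 0.5761 -0.1778  0.2361] yawY -43.56 tilt 0.02 q [ 0.71  0.4  -0.61  1.58  0.24  1.24 -0.71] F [-0.8 -0.4 -1.3] T [0.221 0.318 0.109] tau7 -1.973 w 0.21
shift units [ 0.08 -0.01  0.01]
```

Call:
{"op": "arm_command", "data": {
  "moves": [
    [[1,0,0,0,5],[1,0,0,0,5],[1,0,0,0,5],[1,0,0,0,5],[1,0,0,0,0],[1,0,0,0,0]]
  ]
}}

```text
clock: 9.17
position: [0.5761, -0.1778, 0.2361]
ee_rot: [0.688, 0.164, -0.688, 0.164]
ft_force: [-1.3, 1.0, 0.0]
grip_width: 0.218
```

```bash
python3 st.py .5758 -.1778 .234
```

```text
t 9.17 pos [ 0.5761 -0.1778  0.2361] yawY -63.15 tilt 0.03 q [ 0.67  0.38 -0.56  1.59  0.21  1.23 -1.03] F [-1.3  1.   0. ] T [ 0.177  0.372 -0.001] tau7 -0.626 w 0.218
shift units [ 0.09 -0.01  0.01]
```

Call:
{"op": "arm_command", "data": {
  "moves": [
    [[1,0,0,0,-6],[1,-0.6,0,0,0],[1,-0.6,0,0,-7],[1,0,0,0,-7],[1,0,0,0,-7],[1,0,0,0,-7],[1,0,0,0,-7],[1,0,0,0,-7],[1,0,0,0,-1.5],[1,0,0,-1,0],[1,0,0,-1,0],[1,0,0,-1,0]]
  ]
}}

```text
clock: 10.17
position: [0.5942, -0.1047, 0.2657]
ee_rot: [0.557, 0.435, -0.557, 0.435]
ft_force: [0.8, -0.3, -4.2]
grip_width: 0.215
```

Call:
{"op": "arm_command", "data": {
  "moves": [
    [[1,0,-0.59,-1,0],[1,0,0,-1,0],[1,0,0,-0.57,0],[1,0,0,0,0],[1,0,0,0,0]]
  ]
}}

```text
clock: 10.58
position: [0.5954, -0.0384, 0.2658]
ee_rot: [0.557, 0.436, -0.557, 0.436]
ft_force: [-0.7, -1.4, -3.4]
grip_width: 0.218
```

```bash
python3 st.py .5944 -.039 .2572; python3 ov.py 5
```

```text
t 10.58 pos [ 0.5954 -0.0384  0.2658] yawY -13.87 tilt 0.01 q [ 0.58  0.39 -0.75  1.56  0.27  1.3  -0.45] F [-0.7 -1.4 -3.4] T [-0.071  0.007 -0.03 ] tau7 -0.189 w 0.218
shift units [ 0.35 -0.03  0.03]
t 10.63 pos [ 0.5953 -0.0398  0.2657] yawY -13.99 tilt 0.03 q [ 0.58  0.39 -0.75  1.56  0.27  1.3  -0.45] F [-0.3 -0.8 -4.6] T [-0.041  0.012  0.011] tau7 -0.056 w 0.216
```

View pics/ov5.png

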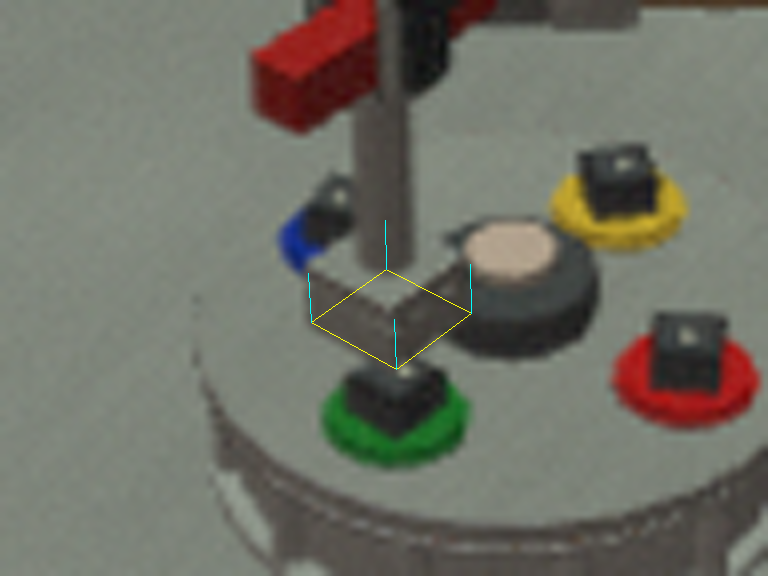

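Call:
{"op": "arm_command", "data": {
  "moves": [
    [[1,0.4,-0.04,-0.02,0],[1,0.3,0,0,0],[1,0.3,0,0,0],[1,0,0,0,0]]
  ]
}}

```text
clock: 10.97
position: [0.5935, -0.0393, 0.2384]
ee_rot: [-0.557, -0.436, 0.558, -0.434]
ft_force: [-0.0, 0.5, -3.5]
grip_width: 0.21
```

```bash
python3 st.py .5945 -.039 .2352; python3 - <<'E'
from yaw import *
import cv2
cv2.imwrite("pics/top5.png",manip.camera("top")[:,:,::-1])
bolts("5",["yellow","red"],H0+[.0008,0,0])
E
```

```text
t 10.97 pos [ 0.5935 -0.0393  0.2384] yawY -14.05 tilt 0.19 q [ 0.58  0.41 -0.74  1.6   0.29  1.25 -0.46] F [-0.   0.5 -3.5] T [-0.056  0.068 -0.022] tau7 -0.076 w 0.21
shift units [ 0.13  0.03 -0.02]Traceback (most recent call last):
  File "<stdin>", line 4, in <module>
  File "yaw.py", line 16, in bolts
    dark=lab==np.bincount(ids).argmax()
              ~~~~~~~~~~~~~~~~~~~~~~~^^
ValueError: attempt to get argmax of an empty sequence
```

```bash
sed -i 's/def bolts(pre,only=None,H0=H0)/def bolts(pre,only=None,H0=H0,cams=("top","side"))/; s/for c in("top","side"):$/for c in cams:/; s/for c in("top","side")}/for c in cams}/' yaw.py; python3 - <<'E'
from yaw import *
bolts("5",["yellow"],H0+[.0008,0,0],("side",))
bolts("0",["yellow"],H0+[.0008,0,0],("side",))
E
```

```text
yellow yaw%90=34.4 [ 1.8 -2.8 78.3] cost 162 [np.float64(72.421875)]
yellow yaw%90=78.6 [ 4.2 -9.5 72.8] cost 125 [np.float64(76.4375)]
```

Call:
{"op": "arm_command", "data": {
  "moves": [
    [[1,0.12,0,0,0],[1,0,0,0,5],[1,0,0,0,5],[1,0,0,0,5],[1,0,0,0,5],[1,0,0,0,0]]
  ]
}}

```text
clock: 11.52
position: [0.5945, -0.0387, 0.238]
ee_rot: [-0.625, -0.331, 0.625, -0.331]
ft_force: [-0.1, -0.9, -4.1]
grip_width: 0.218
```

```bash
python3 st.py .5945 -.039 .2352
```

```text
t 11.52 pos [ 0.5945 -0.0387  0.238 ] yawY -34.23 tilt 0.03 q [ 0.53  0.39 -0.69  1.6   0.26  1.24 -0.8 ] F [-0.1 -0.9 -4.1] T [-0.179  0.279  0.086] tau7 -1.962 w 0.218
shift units [0.11 0.01 0.01]
```

Call:
{"op": "arm_command", "data": {
  "moves": [
    [[1,0,0,0,5],[1,0,0,0,5],[1,0,0,0,5],[1,0,0,0,5],[1,0,0,0,5],[1,0,0,0,5],[1,0,0,0,0],[1,0,0,0,0]]
  ]
}}

```text
clock: 12.18
position: [0.5946, -0.0387, 0.238]
ee_rot: [0.689, 0.16, -0.689, 0.161]
ft_force: [-0.6, -0.9, -4.4]
grip_width: 0.218
```

```bash
python3 st.py .5945 -.039 .2352
```

```text
t 12.18 pos [ 0.5946 -0.0387  0.238 ] yawY -63.74 tilt 0.03 q [ 0.47  0.38 -0.6   1.6   0.22  1.23 -1.28] F [-0.6 -0.9 -4.4] T [-0.468  0.148  0.016] tau7 -0.653 w 0.218
shift units [0.11 0.01 0.01]
```

Call:
{"op": "arm_command", "data": {
  "moves": [
    [[1,0,0,0,-6],[1,-0.6,0,0,0],[1,-0.6,0,0,-7],[1,0,0,0,-7],[1,0,0,0,-7],[1,0,0,0,-7],[1,0,0,0,-7],[1,0,0,0,-7],[1,0,0,0,-7],[1,0,0,0,-7],[1,0,0,0,-7],[1,0,0,0,-7]]
  ]
}}

```text
clock: 13.18
position: [0.5947, -0.0384, 0.2681]
ee_rot: [0.442, 0.552, -0.442, 0.552]
ft_force: [0.4, 0.5, -4.8]
grip_width: 0.212
```

Call:
{"op": "arm_command", "data": {
  "moves": [
    [[1,0,0,0,-7],[1,0,0,0,-1.4],[1,0,-1,0.29,0],[1,0,-1,0.29,0],[1,0,-1,0.29,0],[1,0,-0.8,0.28,0],[1,0,0,0,0],[1,0,0,0,0]]
  ]
}}

```text
clock: 13.85
position: [0.515, -0.0996, 0.2683]
ee_rot: [0.404, 0.58, -0.404, 0.581]
ft_force: [0.2, -0.3, -4.6]
grip_width: 0.215
```

```bash
python3 st.py .5158 -.0992 .2352; python3 ov.py 6; python3 - <<'E'
from yaw import *
import cv2
bolts("6",["green","yellow","blue"],H0+[.0008,0,0],("side",))
E
```

```text
t 13.85 pos [ 0.515  -0.0996  0.2683] yawY 20.27 tilt 0.08 q [ 0.87  0.23 -0.87  1.74  0.19  1.26  0.32] F [ 0.2 -0.3 -4.6] T [ 0.044 -0.028 -0.032] tau7 0.298 w 0.215
shift units [ 1.32  0.03 -0.01]
t 13.9 pos [ 0.5156 -0.0986  0.2683] yawY 20.36 tilt 0.07 q [ 0.87  0.23 -0.87  1.74  0.19  1.26  0.32] F [-0.7  0.9 -3.9] T [ 0.088  0.023 -0.012] tau7 0.104 w 0.216
yellow yaw%90=23.5 [ 6.  -8.5 73.3] cost 352 [np.float64(64.421875)]
blue yaw%90=1.7 [ 1.3 -1.5 78.5] cost 64 [np.float64(83.1875)]
green yaw%90=38.5 [ 1.5 -2.  77.4] cost 21 [np.float64(97.390625)]
```

View pics/ov6.png

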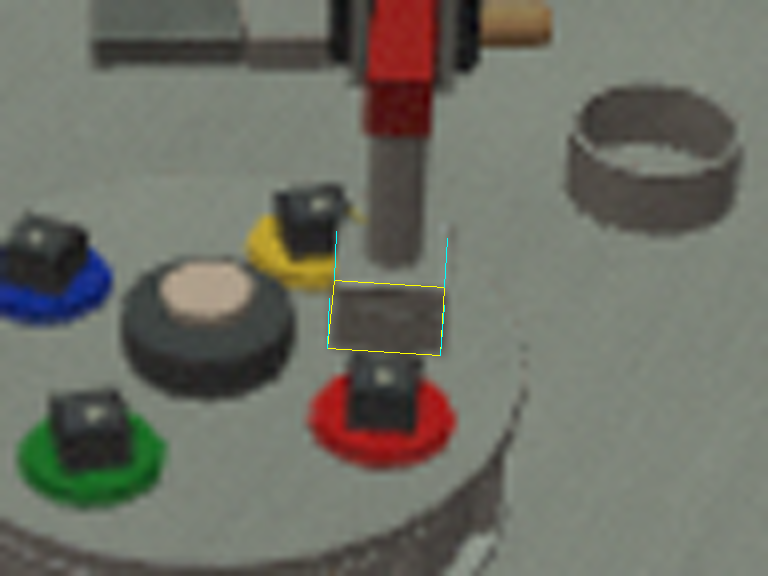

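Call:
{"op": "arm_command", "data": {
  "moves": [
    [[1,0.5,0,0,0],[1,0.4,0,0,0],[1,0.3,0,0,0],[1,0.1,0,0,0],[1,0,0,0,0]]
  ]
}}

```text
clock: 14.32
position: [0.5151, -0.0981, 0.234]
ee_rot: [0.403, 0.582, -0.403, 0.58]
ft_force: [-0.5, 0.6, -2.8]
grip_width: 0.216
```

```bash
python3 st.py .5158 -.0992 .2352
```

```text
t 14.32 pos [ 0.5151 -0.0981  0.234 ] yawY 20.45 tilt 0.13 q [ 0.86  0.27 -0.86  1.78  0.22  1.19  0.29] F [-0.5  0.6 -2.8] T [ 0.141  0.102 -0.2  ] tau7 -0.075 w 0.216
shift units [-0.05  0.01  0.05]
```

Call:
{"op": "arm_command", "data": {
  "moves": [
    [[1,-0.05,0,0.04,5],[1,0,0,0,5],[1,0,0,0,5],[1,0,0,0,4],[1,0,0,0,0],[1,0,0,0,0]]
  ]
}}

```text
clock: 14.82
position: [0.5158, -0.0992, 0.2367]
ee_rot: [0.493, 0.507, -0.493, 0.507]
ft_force: [-2.5, 0.7, -3.8]
grip_width: 0.217
```

```bash
python3 st.py .5158 -.0992 .2352
```

```text
t 14.82 pos [ 0.5158 -0.0992  0.2367] yawY 1.56 tilt 0.02 q [ 0.82  0.26 -0.81  1.78  0.2   1.19 -0.02] F [-2.5  0.7 -3.8] T [0.178 0.548 0.191] tau7 -0.579 w 0.217
shift units [ 0.06 -0.   -0.  ]
```

Call:
{"op": "arm_command", "data": {
  "moves": [
    [[1,0,0,0,4],[1,0,0,0,0],[1,0,0,0,0]]
  ]
}}

```text
clock: 15.07
position: [0.5158, -0.0993, 0.2366]
ee_rot: [-0.51, -0.489, 0.51, -0.489]
ft_force: [-2.3, 1.3, -3.3]
grip_width: 0.214
```

```bash
python3 st.py .5158 -.0992 .2352
```

```text
t 15.07 pos [ 0.5158 -0.0993  0.2366] yawY -2.40 tilt 0.01 q [ 0.81  0.25 -0.8   1.78  0.19  1.19 -0.09] F [-2.3  1.3 -3.3] T [ 0.105  0.521 -0.058] tau7 -0.48 w 0.214
shift units [ 0.06 -0.   -0.  ]
```

Call:
{"op": "arm_command", "data": {
  "moves": [
    [[1,0,0,0,4],[1,0,0,0,0],[1,0,0,0,0]]
  ]
}}

```text
clock: 15.32
position: [0.5158, -0.0994, 0.2366]
ee_rot: [-0.527, -0.471, 0.527, -0.471]
ft_force: [-1.7, 1.2, -3.5]
grip_width: 0.215
```

```bash
python3 st.py .5158 -.0992 .2352
```

```text
t 15.32 pos [ 0.5158 -0.0994  0.2366] yawY -6.38 tilt 0.01 q [ 0.8   0.25 -0.79  1.78  0.19  1.19 -0.15] F [-1.7  1.2 -3.5] T [0.287 0.512 0.165] tau7 -0.463 w 0.215
shift units [ 0.06 -0.   -0.01]
```

```bash
cat > tq.py <<'E'
from h import *
import sys
n=int(sys.argv[1]) if len(sys.argv)>1 else 5
L=[];U=[];F=[]
for i in range(n):
    manip.camera("top"); o=manip.get_obs(); L.append(o["torque"][2]);U.append(o["tau"][6]);F.append(o["ft_force"])
M=R.from_quat(o["ee_rot"]).as_matrix()
print("t %.2f yaw %.2f"%(o["clock"],np.degrees(np.arctan2(M[1,1],M[0,1]))),"Tz mean %.3f sd %.3f"%(np.mean(L),np.std(L)),np.round(L,3),"tau7",np.round(U,3),"F",np.round(np.mean(F,0),1))
E
python3 tq.py 6
```

```text
t 15.62 yaw -6.54 Tz mean 0.073 sd 0.155 [ 0.187 -0.124  0.217  0.165 -0.163  0.156] tau7 [-0.157 -0.034  0.004 -0.005 -0.004 -0.008] F [-1.7  1.2 -3.9]
```

Call:
{"op": "arm_command", "data": {
  "moves": [
    [[1,0,0,0,4],[1,0,0,0,0]]
  ]
}}

```text
clock: 15.78
position: [0.5158, -0.0994, 0.2367]
ee_rot: [0.545, 0.451, -0.545, 0.451]
ft_force: [-1.0, 1.3, -4.6]
grip_width: 0.211
```

```bash
python3 tq.py 5
```

```text
t 16.03 yaw -10.51 Tz mean 0.024 sd 0.134 [-0.144  0.144  0.158 -0.132  0.096] tau7 [-0.895 -0.358 -0.135 -0.044 -0.014] F [-1.5  1.4 -4.1]
```

Call:
{"op": "arm_command", "data": {
  "moves": [
    [[1,0,0,0,4],[1,0,0,0,0]]
  ]
}}

```text
clock: 16.2
position: [0.5158, -0.0995, 0.2367]
ee_rot: [0.56, 0.432, -0.56, 0.432]
ft_force: [-2.5, 1.4, -4.3]
grip_width: 0.217
```

```bash
python3 tq.py 5
```

```text
t 16.45 yaw -14.50 Tz mean 0.037 sd 0.151 [-0.176  0.13   0.145 -0.112  0.2  ] tau7 [-0.892 -0.354 -0.132 -0.04  -0.012] F [-1.6  1.6 -3.7]
```

Call:
{"op": "arm_command", "data": {
  "moves": [
    [[1,0,0,0,4],[1,0,0,0,0]]
  ]
}}

```text
clock: 16.62
position: [0.5158, -0.0994, 0.2367]
ee_rot: [0.575, 0.412, -0.575, 0.412]
ft_force: [-1.5, 1.0, -3.6]
grip_width: 0.215
```

```bash
python3 tq.py 5
```

```text
t 16.87 yaw -18.50 Tz mean 0.034 sd 0.178 [-0.207  0.199  0.088 -0.142  0.23 ] tau7 [-0.89  -0.356 -0.132 -0.037 -0.014] F [-2.1  1.7 -4.2]
```

Call:
{"op": "arm_command", "data": {
  "moves": [
    [[1,0,0,0,4],[1,0,0,0,0]]
  ]
}}

```text
clock: 17.03
position: [0.5159, -0.0995, 0.2367]
ee_rot: [0.589, 0.392, -0.589, 0.392]
ft_force: [-1.4, 2.2, -3.8]
grip_width: 0.215
```

```bash
python3 tq.py 4
```

```text
t 17.23 yaw -22.48 Tz mean -0.012 sd 0.143 [-0.169  0.208  0.015 -0.103] tau7 [-0.889 -0.358 -0.132 -0.036] F [-1.6  1.4 -3.8]
```

Call:
{"op": "arm_command", "data": {
  "moves": [
    [[1,0,0,0,4],[1,0,0,0,0]]
  ]
}}

```text
clock: 17.4
position: [0.5159, -0.0995, 0.2367]
ee_rot: [0.602, 0.371, -0.602, 0.371]
ft_force: [-2.0, 1.3, -3.0]
grip_width: 0.217
```

```bash
python3 tq.py 4
```

```text
t 17.60 yaw -26.48 Tz mean 0.032 sd 0.144 [ 0.027 -0.104  0.268 -0.063] tau7 [-0.896 -0.351 -0.121 -0.042] F [-1.9  1.4 -4. ]
```

Call:
{"op": "arm_command", "data": {
  "moves": [
    [[1,0,0,0,4],[1,0,0,0,0]]
  ]
}}

```text
clock: 17.77
position: [0.5159, -0.0995, 0.2367]
ee_rot: [0.615, 0.35, -0.614, 0.35]
ft_force: [-1.3, 1.8, -4.2]
grip_width: 0.214
```

```bash
python3 tq.py 4
```

```text
t 17.97 yaw -30.47 Tz mean 0.105 sd 0.153 [ 0.281 -0.067 -0.025  0.233] tau7 [-0.89  -0.36  -0.113 -0.04 ] F [-1.3  2.1 -4. ]
```

Call:
{"op": "arm_command", "data": {
  "moves": [
    [[1,0,0,0,3],[1,0,0,0,0]]
  ]
}}

```text
clock: 18.13
position: [0.5159, -0.0995, 0.2367]
ee_rot: [0.623, 0.334, -0.623, 0.334]
ft_force: [-2.1, 1.8, -4.0]
grip_width: 0.217
```

```bash
python3 tq.py 5
```

```text
t 18.38 yaw -33.52 Tz mean 0.060 sd 0.107 [ 0.089  0.18  -0.137  0.119  0.049] tau7 [-0.67  -0.279 -0.097 -0.031 -0.025] F [-1.2  1.8 -3.9]
```

Call:
{"op": "arm_command", "data": {
  "moves": [
    [[1,0,0,0,4],[1,0,0,0,0]]
  ]
}}

```text
clock: 18.55
position: [0.5159, -0.0995, 0.2367]
ee_rot: [0.635, 0.311, -0.635, 0.312]
ft_force: [-0.9, 1.0, -3.5]
grip_width: 0.213
```

```bash
python3 tq.py 5
```

```text
t 18.80 yaw -37.51 Tz mean 0.062 sd 0.131 [ 0.207  0.04  -0.152  0.191  0.023] tau7 [-0.892 -0.37  -0.123 -0.04  -0.024] F [-1.4  2.1 -3.8]
```

Call:
{"op": "arm_command", "data": {
  "moves": [
    [[1,0,0,0,3],[1,0,0,0,0]]
  ]
}}

```text
clock: 18.97
position: [0.5159, -0.0995, 0.2367]
ee_rot: [0.643, 0.295, -0.643, 0.295]
ft_force: [-1.7, 2.1, -3.9]
grip_width: 0.217
```

```bash
python3 tq.py 6
```

```text
t 19.27 yaw -40.54 Tz mean 0.110 sd 0.023 [0.141 0.102 0.13  0.086 0.078 0.125] tau7 [-0.747 -0.344 -0.167 -0.104 -0.087 -0.087] F [-1.3  2.  -3.9]
```

Call:
{"op": "arm_command", "data": {
  "moves": [
    [[1,0,0,0,4],[1,0,0,0,0]]
  ]
}}

```text
clock: 19.43
position: [0.5158, -0.0995, 0.2367]
ee_rot: [0.653, 0.272, -0.653, 0.272]
ft_force: [-1.8, 2.5, -3.8]
grip_width: 0.213
```

```bash
python3 tq.py 5
```

```text
t 19.68 yaw -44.51 Tz mean 0.232 sd 0.029 [0.207 0.259 0.195 0.23  0.27 ] tau7 [-1.081 -0.545 -0.308 -0.223 -0.199] F [-1.7  1.7 -4.3]
```

Call:
{"op": "arm_command", "data": {
  "moves": [
    [[1,0,0,0,3.5],[1,0,0,0,0],[1,0,0,0,0]]
  ]
}}

```text
clock: 19.93
position: [0.5159, -0.0994, 0.2367]
ee_rot: [0.66, 0.254, -0.66, 0.254]
ft_force: [-1.5, 2.0, -4.7]
grip_width: 0.215
```

```bash
python3 tq.py 4
```

```text
t 20.13 yaw -48.03 Tz mean 0.318 sd 0.011 [0.331 0.306 0.327 0.309] tau7 [-0.44  -0.334 -0.301 -0.295] F [-1.7  2.6 -4. ]
```

Call:
{"op": "arm_command", "data": {
  "moves": [
    [[1,0,0,0,-7],[1,0,0,0,-7],[1,-0.6,0,0,0],[1,-0.6,0,0,0],[1,0,0,0,-7],[1,0,0,0,-7],[1,0,0,0,-7],[1,0,0,0,-7],[1,0,0,0,-5.4],[1,0,1,0.12,0],[1,0,1,0.12,0],[1,0,1,0.12,0]]
  ]
}}

```text
clock: 21.13
position: [0.5919, -0.1109, 0.267]
ee_rot: [-0.503, -0.496, 0.504, -0.497]
ft_force: [-0.5, 0.2, -3.2]
grip_width: 0.217
```

Call:
{"op": "arm_command", "data": {
  "moves": [
    [[1,0,1,0.12,0],[1,0,1,0.12,0],[1,0,0.56,0.08,0],[1,0,0,0,0],[1,0,0,0,0]]
  ]
}}

```text
clock: 21.55
position: [0.6551, -0.1187, 0.2661]
ee_rot: [0.503, 0.497, -0.503, 0.497]
ft_force: [-0.2, 1.2, -3.6]
grip_width: 0.22
```

```bash
python3 st.py .6546 -.1178 .2352; python3 ov.py 7; python3 - <<'E'
from yaw import *
bolts("7",["red","green"],H0+[.0008,0,0],("side",))
E
```

```text
t 21.55 pos [ 0.6551 -0.1187  0.2661] yawY -0.71 tilt 0.01 q [ 0.61  0.54 -0.73  1.36  0.36  1.37 -0.13] F [-0.2  1.2 -3.6] T [0.033 0.098 0.012] tau7 -0.014 w 0.22
shift units [ 1.24 -0.02 -0.03]
t 21.6 pos [ 0.6546 -0.1185  0.2664] yawY -0.71 tilt 0.01 q [ 0.61  0.54 -0.73  1.36  0.36  1.37 -0.13] F [-1.  -0.4 -3.3] T [-0.003 -0.076  0.007] tau7 0.001 w 0.218
red yaw%90=64.5 [ 3.2 -6.2 75.1] cost 134 [np.float64(91.578125)]
green yaw%90=39.0 [ 1.7 -2.5 77. ] cost 20 [np.float64(96.96875)]
```

View pics/ov7.png

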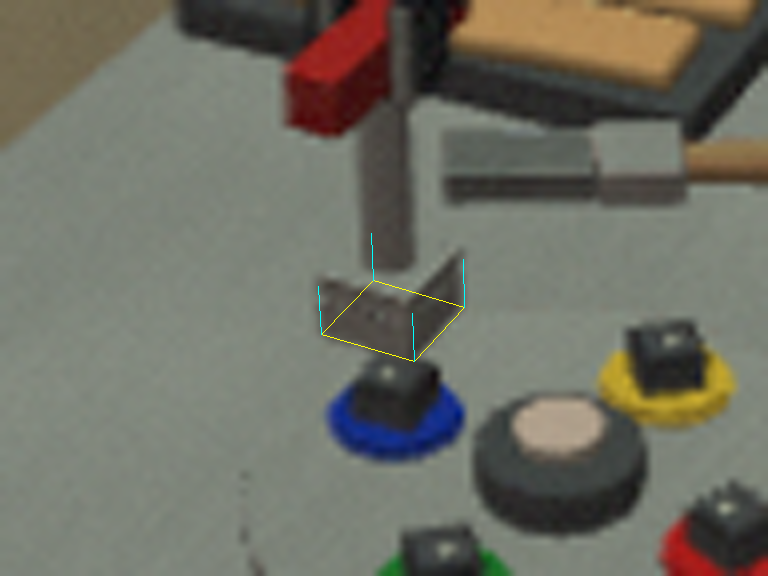

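Call:
{"op": "arm_command", "data": {
  "moves": [
    [[1,0.5,-0.01,-0.03,0],[1,0.4,0,0,0],[1,0.25,0,0,0],[1,0,0,0,0],[1,0,0,0,0]]
  ]
}}

```text
clock: 22.02
position: [0.6539, -0.1176, 0.2374]
ee_rot: [-0.503, -0.497, 0.503, -0.497]
ft_force: [0.2, 0.1, -4.2]
grip_width: 0.215
```

```bash
python3 st.py .6546 -.1178 .2362
```

```text
t 22.02 pos [ 0.6539 -0.1176  0.2374] yawY -0.70 tilt 0.05 q [ 0.61  0.56 -0.72  1.4   0.37  1.32 -0.14] F [ 0.2  0.1 -4.2] T [ 0.041 -0.007 -0.011] tau7 -0.021 w 0.215
shift units [0.05 0.03 0.01]
```

Call:
{"op": "arm_command", "data": {
  "moves": [
    [[1,0,0,0,5],[1,0,0,0,5],[1,0,0,0,5],[1,0,0,0,5],[1,0,0,0,5],[1,0,0,0,0]]
  ]
}}

```text
clock: 22.52
position: [0.6544, -0.1174, 0.2382]
ee_rot: [0.599, 0.375, -0.599, 0.375]
ft_force: [-0.5, -0.4, -3.7]
grip_width: 0.216
```

```bash
python3 tq.py 5
```

```text
t 22.77 yaw -25.58 Tz mean 0.046 sd 0.010 [0.051 0.054 0.055 0.028 0.04 ] tau7 [-1.245 -0.486 -0.157 -0.039 -0.004] F [-0.2 -0.4 -2.3]
```

Call:
{"op": "arm_command", "data": {
  "moves": [
    [[1,0,0,0,5],[1,0,0,0,0]]
  ]
}}

```text
clock: 22.93
position: [0.6544, -0.1175, 0.2381]
ee_rot: [0.615, 0.349, -0.615, 0.349]
ft_force: [0.2, -0.3, -2.3]
grip_width: 0.218
```

```bash
python3 tq.py 5
```

```text
t 23.18 yaw -30.59 Tz mean 0.064 sd 0.024 [0.056 0.021 0.085 0.088 0.07 ] tau7 [-1.105 -0.459 -0.173 -0.072 -0.044] F [-0.2 -0.2 -1.7]
```

Call:
{"op": "arm_command", "data": {
  "moves": [
    [[1,0,0,0,4],[1,0,0,0,0]]
  ]
}}

```text
clock: 23.35
position: [0.6544, -0.1175, 0.238]
ee_rot: [0.627, 0.327, -0.627, 0.328]
ft_force: [-0.2, -0.6, -1.4]
grip_width: 0.212
```

```bash
python3 tq.py 5
```

```text
t 23.60 yaw -34.60 Tz mean 0.094 sd 0.021 [0.11  0.122 0.087 0.062 0.089] tau7 [-0.902 -0.384 -0.156 -0.076 -0.054] F [-0.3 -0.1 -1.3]
```

Call:
{"op": "arm_command", "data": {
  "moves": [
    [[1,0,0,0,4],[1,0,0,0,0]]
  ]
}}

```text
clock: 23.77
position: [0.6544, -0.1175, 0.238]
ee_rot: [0.638, 0.305, -0.638, 0.306]
ft_force: [1.2, 1.1, -2.1]
grip_width: 0.215
```

```bash
python3 tq.py 5
```

```text
t 24.02 yaw -38.61 Tz mean 0.097 sd 0.020 [0.105 0.091 0.06  0.111 0.118] tau7 [-0.905 -0.388 -0.159 -0.078 -0.055] F [-0.2 -0.  -0.9]
```

Call:
{"op": "arm_command", "data": {
  "moves": [
    [[1,0,0,0,3],[1,0,0,0,0]]
  ]
}}

```text
clock: 24.18
position: [0.6545, -0.1175, 0.238]
ee_rot: [0.645, 0.289, -0.645, 0.289]
ft_force: [-0.1, -0.1, -0.9]
grip_width: 0.218
```

```bash
python3 tq.py 5
```

```text
t 24.43 yaw -41.63 Tz mean 0.096 sd 0.020 [0.115 0.063 0.082 0.114 0.105] tau7 [-0.702 -0.313 -0.142 -0.081 -0.065] F [ 0.3 -0.4 -0.8]
```

Call:
{"op": "arm_command", "data": {
  "moves": [
    [[1,0,0,0,-6],[1,-0.6,0,0,-1],[1,-0.6,0,0,-4.6],[1,0,-0.87,0.36,0],[1,0,-0.86,0.36,0],[1,0,-0.86,0.36,0],[1,0,-0.86,0.36,0],[1,0,-0.86,0.35,0],[1,0,-0.86,0.35,0],[1,0.2,0,0,0],[1,0.2,0,0,0]]
  ]
}}

```text
clock: 25.35
position: [0.515, -0.099, 0.2579]
ee_rot: [-0.612, -0.353, 0.613, -0.354]
ft_force: [1.4, -0.5, -4.4]
grip_width: 0.217
```

```bash
python3 st.py .5158 -.0992 .2362
```

```text
t 25.35 pos [ 0.515  -0.099   0.2579] yawY -30.08 tilt 0.08 q [ 0.73  0.21 -0.7   1.76  0.14  1.23 -0.53] F [ 1.4 -0.5 -4.4] T [-0.075 -0.067 -0.027] tau7 0.235 w 0.217
shift units [ 0.87  0.03 -0.01]
```

Call:
{"op": "arm_command", "data": {
  "moves": [
    [[1,0.4,0.02,0,0],[1,0.3,0,0,0],[1,0.1,0,0,0],[1,0,0,0,0]]
  ]
}}

```text
clock: 25.68
position: [0.5163, -0.0989, 0.2367]
ee_rot: [-0.612, -0.354, 0.613, -0.353]
ft_force: [0.1, 0.0, -4.0]
grip_width: 0.215
```

```bash
python3 st.py .5158 -.0992 .2362
```

```text
t 25.68 pos [ 0.5163 -0.0989  0.2367] yawY -30.07 tilt 0.11 q [ 0.72  0.23 -0.7   1.78  0.16  1.19 -0.55] F [ 0.1  0.  -4. ] T [-0.016  0.028 -0.152] tau7 -0.07 w 0.215
shift units [ 0.02 -0.01  0.02]
```

Call:
{"op": "arm_command", "data": {
  "moves": [
    [[1,0,0,0,5],[1,0,0,0,5],[1,0,0,0,4],[1,0,0,0,0]]
  ]
}}

```text
clock: 26.02
position: [0.5161, -0.0991, 0.2376]
ee_rot: [-0.651, -0.275, 0.652, -0.275]
ft_force: [-1.2, 0.1, -4.7]
grip_width: 0.216
```

```bash
python3 tq.py 5
```

```text
t 26.27 yaw -43.99 Tz mean 0.219 sd 0.015 [0.217 0.201 0.206 0.231 0.239] tau7 [-1.244 -0.586 -0.305 -0.203 -0.174] F [-1.4 -0.5 -6.1]
```

Call:
{"op": "arm_command", "data": {
  "moves": [
    [[1,0,0,0,4],[1,0,0,0,0]]
  ]
}}

```text
clock: 26.43
position: [0.516, -0.0991, 0.2377]
ee_rot: [-0.66, -0.252, 0.661, -0.252]
ft_force: [-1.1, -0.4, -7.8]
grip_width: 0.217
```

```bash
python3 tq.py 5
```

```text
t 26.68 yaw -48.00 Tz mean 0.315 sd 0.004 [0.313 0.31  0.318 0.315 0.322] tau7 [-1.169 -0.63  -0.392 -0.309 -0.285] F [-1.3 -0.1 -7.7]
```

Call:
{"op": "arm_command", "data": {
  "moves": [
    [[1,0,0,0,4.2],[1,0,0,0,0],[1,0,0,0,0]]
  ]
}}

```text
clock: 26.93
position: [0.516, -0.0991, 0.2377]
ee_rot: [-0.669, -0.229, 0.669, -0.229]
ft_force: [-1.5, 0.2, -8.7]
grip_width: 0.215
```

```bash
python3 tq.py 3
```

```text
t 27.08 yaw -52.19 Tz mean 0.441 sd 0.016 [0.431 0.428 0.464] tau7 [-0.572 -0.445 -0.405] F [-1.3  0.7 -9.8]
```

Call:
{"op": "arm_command", "data": {
  "moves": [
    [[1,0,0,0,-7],[1,0,0,0,-7],[1,-0.6,0,0,0],[1,-0.6,0,0,-5.2],[1,0,0.84,-0.4,0],[1,0,0.84,-0.4,0],[1,0,0.84,-0.4,0],[1,0,0.84,-0.4,0],[1,0,0.84,-0.4,0],[1,0,0.85,-0.4,0],[1,0.2,0,0,0],[1,0.2,0,0,0]]
  ]
}}

```text
clock: 28.08
position: [0.656, -0.1179, 0.2579]
ee_rot: [0.622, 0.337, -0.621, 0.337]
ft_force: [-0.2, 0.1, -3.3]
grip_width: 0.218
```

```bash
python3 st.py .6545 -.1177 .238
```

```text
t 28.08 pos [ 0.656  -0.1179  0.2579] yawY -33.08 tilt 0.11 q [ 0.56  0.53 -0.64  1.37  0.31  1.34 -0.67] F [-0.2  0.1 -3.3] T [0.043 0.067 0.029] tau7 0.016 w 0.218
shift units [ 0.79 -0.05  0.03]
```

Call:
{"op": "arm_command", "data": {
  "moves": [
    [[1,0.4,-0.03,0.02,0],[1,0.3,0,0,0],[1,0.07,0,0,0],[1,0,0,0,5],[1,0,0,0,5],[1,0,0,0,2],[1,0,0,0,0]]
  ]
}}

```text
clock: 28.67
position: [0.6538, -0.1178, 0.239]
ee_rot: [0.654, 0.269, -0.653, 0.27]
ft_force: [1.9, 0.4, -4.1]
grip_width: 0.21
```

```bash
python3 st.py; python3 tq.py 4
```

```text
t 28.67 pos [ 0.6538 -0.1178  0.239 ] yawY -45.18 tilt 0.07 q [ 0.53  0.53 -0.6   1.4   0.3   1.3  -0.87] F [ 1.9  0.4 -4.1] T [ 0.167 -0.712  0.101] tau7 -1.111 w 0.21
t 28.87 yaw -45.02 Tz mean 0.053 sd 0.038 [0.023 0.009 0.076 0.103] tau7 [-0.65  -0.275 -0.118 -0.063] F [ 2.7  0.2 -4.6]
```

Call:
{"op": "arm_command", "data": {
  "moves": [
    [[1,0,0,0,4],[1,0,0,0,0],[1,0,0,0,0]]
  ]
}}

```text
clock: 29.12
position: [0.6539, -0.1178, 0.2389]
ee_rot: [0.662, 0.248, -0.662, 0.248]
ft_force: [2.0, -0.2, -3.0]
grip_width: 0.213
```

```bash
python3 tq.py 3
```

```text
t 29.27 yaw -49.00 Tz mean 0.079 sd 0.036 [0.116 0.091 0.029] tau7 [-0.215 -0.098 -0.061] F [ 2.2  0.4 -2.5]
```

Call:
{"op": "arm_command", "data": {
  "moves": [
    [[1,0,0,0,4],[1,0,0,0,0],[1,0,0,0,0]]
  ]
}}

```text
clock: 29.52
position: [0.6539, -0.1178, 0.2388]
ee_rot: [0.671, 0.224, -0.67, 0.225]
ft_force: [2.2, 0.8, -1.7]
grip_width: 0.219
```

```bash
python3 tq.py 3
```

```text
t 29.67 yaw -53.00 Tz mean 0.166 sd 0.020 [0.189 0.141 0.168] tau7 [-0.291 -0.174 -0.138] F [ 2.6  0.2 -1.2]
```

Call:
{"op": "arm_command", "data": {
  "moves": [
    [[1,0,0,0,4],[1,0,0,0,0],[1,0,0,0,0]]
  ]
}}

```text
clock: 29.92
position: [0.6539, -0.1178, 0.2388]
ee_rot: [0.678, 0.201, -0.678, 0.201]
ft_force: [3.4, 0.6, -1.2]
grip_width: 0.218
```

```bash
python3 tq.py 3
```

```text
t 30.07 yaw -56.99 Tz mean 0.266 sd 0.013 [0.266 0.251 0.282] tau7 [-0.399 -0.282 -0.246] F [ 2.5  0.8 -1.1]
```

Call:
{"op": "arm_command", "data": {
  "moves": [
    [[1,0,0,0,4],[1,0,0,0,2],[1,0,0,0,0],[1,0,0,0,0]]
  ]
}}

```text
clock: 30.4
position: [0.6539, -0.1178, 0.2387]
ee_rot: [0.688, 0.165, -0.687, 0.165]
ft_force: [2.7, 0.9, -1.0]
grip_width: 0.218
```

```bash
python3 tq.py 3
```

```text
t 30.55 yaw -63.01 Tz mean 0.436 sd 0.004 [0.433 0.442 0.432] tau7 [-0.507 -0.435 -0.415] F [ 2.7  0.4 -0.8]
```

Call:
{"op": "arm_command", "data": {
  "moves": [
    [[1,0,0,0,-7],[1,0,0,0,-7],[1,-0.6,0,0,0],[1,-0.6,0,0,6],[1,0,0.04,1,0],[1,0,0.04,1,0],[1,0,0.05,1,0],[1,0,0.04,0.95,0],[1,0.1,0,0,0],[1,0.2,0,0,0],[1,0,0,0,0]]
  ]
}}

```text
clock: 31.47
position: [0.5745, -0.1777, 0.2597]
ee_rot: [-0.674, -0.213, 0.675, -0.212]
ft_force: [-0.4, -0.3, -4.3]
grip_width: 0.215
```

```bash
python3 st.py .576 -.1777 .2362; python3 ov.py 8
```

```text
t 31.47 pos [ 0.5745 -0.1777  0.2597] yawY -55.10 tilt 0.15 q [ 0.68  0.37 -0.58  1.56  0.2   1.28 -0.88] F [-0.4 -0.3 -4.3] T [ 0.044  0.034 -0.034] tau7 0.012 w 0.215
shift units [ 0.94  0.04 -0.05]
t 31.52 pos [ 0.5749 -0.1772  0.2601] yawY -55.04 tilt 0.13 q [ 0.68  0.37 -0.58  1.56  0.2   1.28 -0.88] F [ 0.8 -0.4 -3.6] T [-0.01   0.04  -0.012] tau7 -0.008 w 0.216
```

View pics/ov8.png

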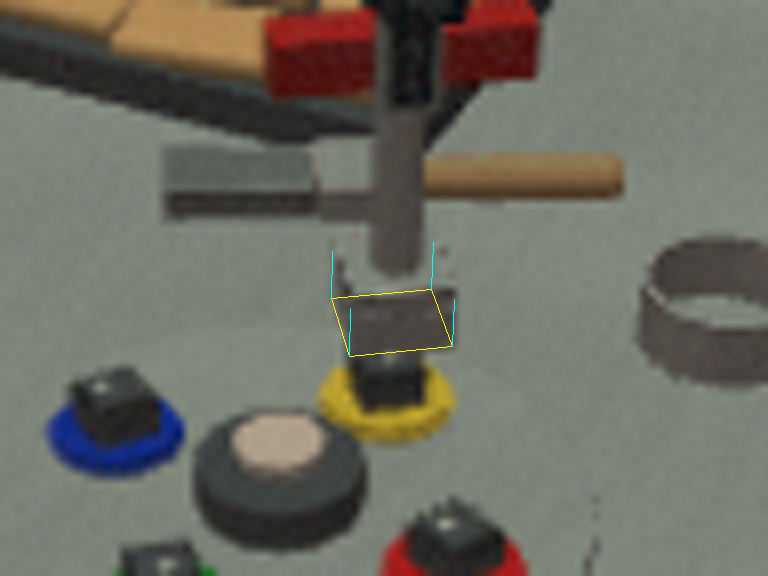

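Call:
{"op": "arm_command", "data": {
  "moves": [
    [[1,0.4,0.03,-0.04,0],[1,0.3,0,0,0],[1,0.2,0,0,0],[1,0,0,0,0]]
  ]
}}

```text
clock: 31.85
position: [0.576, -0.1774, 0.2367]
ee_rot: [-0.674, -0.213, 0.675, -0.212]
ft_force: [0.4, 0.2, -4.4]
grip_width: 0.216
```

```bash
python3 st.py .576 -.1777 .2362
```

```text
t 31.85 pos [ 0.576  -0.1774  0.2367] yawY -55.05 tilt 0.15 q [ 0.68  0.39 -0.57  1.58  0.22  1.24 -0.89] F [ 0.4  0.2 -4.4] T [0.084 0.002 0.349] tau7 -0.054 w 0.216
shift units [0.02 0.01 0.01]
```

Call:
{"op": "arm_command", "data": {
  "moves": [
    [[1,0,0,0,5],[1,0,0,0,5],[1,0,0,0,5],[1,0,0,0,5],[1,0,0,0,0],[1,0,0,0,0]]
  ]
}}

```text
clock: 32.35
position: [0.5764, -0.1777, 0.2385]
ee_rot: [-0.701, -0.093, 0.701, -0.093]
ft_force: [-2.0, -0.5, -4.4]
grip_width: 0.214
```

```bash
python3 tq.py 3
```

```text
t 32.50 yaw -74.97 Tz mean 0.049 sd 0.010 [0.054 0.057 0.035] tau7 [-0.251 -0.078 -0.023] F [-1.   0.1 -5.1]
```

Call:
{"op": "arm_command", "data": {
  "moves": [
    [[1,0,0,0,5],[1,0,0,0,4],[1,0,0,0,0],[1,0,0,0,0]]
  ]
}}

```text
clock: 32.83
position: [0.5764, -0.1779, 0.2386]
ee_rot: [-0.706, -0.037, 0.706, -0.038]
ft_force: [-1.4, 0.0, -5.0]
grip_width: 0.215
```

```bash
python3 tq.py 3
```

```text
t 32.98 yaw -83.97 Tz mean 0.045 sd 0.005 [0.05  0.038 0.046] tau7 [-0.196 -0.06  -0.019] F [-1.1  0.2 -4.4]
```

Call:
{"op": "arm_command", "data": {
  "moves": [
    [[1,0,0,0,5],[1,0,0,0,0],[1,0,0,0,0]]
  ]
}}

```text
clock: 33.23
position: [0.5764, -0.1778, 0.2386]
ee_rot: [-0.707, -0.007, 0.707, -0.007]
ft_force: [-1.8, 0.3, -4.6]
grip_width: 0.214
```

```bash
python3 tq.py 3
```

```text
t 33.38 yaw -88.97 Tz mean 0.103 sd 0.019 [0.075 0.118 0.115] tau7 [-0.241 -0.092 -0.047] F [-1.6 -0.2 -4.6]
```

Call:
{"op": "arm_command", "data": {
  "moves": [
    [[1,0,0,0,5],[1,0,0,0,0],[1,0,0,0,0]]
  ]
}}

```text
clock: 33.63
position: [0.5765, -0.1779, 0.2387]
ee_rot: [-0.707, 0.024, 0.707, 0.024]
ft_force: [-1.0, -0.1, -4.9]
grip_width: 0.216
```

```bash
python3 tq.py 3; python3 st.py
```

```text
t 33.78 yaw -93.96 Tz mean 0.136 sd 0.019 [0.162 0.123 0.122] tau7 [-0.303 -0.154 -0.109] F [-2.  -0.6 -4.7]
t 33.78 pos [ 0.5765 -0.1778  0.2386] yawY -93.96 tilt 0.01 q [ 0.6   0.37 -0.47  1.59  0.17  1.23 -1.54] F [-1.8 -0.  -4.5] T [-0.087  0.581  0.122] tau7 -0.109 w 0.211
```

Call:
{"op": "arm_command", "data": {
  "moves": [
    [[1,0,0,0,4],[1,0,0,0,0],[1,0,0,0,0]]
  ]
}}

```text
clock: 34.03
position: [0.5765, -0.1779, 0.2387]
ee_rot: [-0.705, 0.049, 0.705, 0.049]
ft_force: [-1.6, -1.0, -4.6]
grip_width: 0.219
```

```bash
python3 tq.py 3
```

```text
t 34.18 yaw -97.99 Tz mean 0.245 sd 0.015 [0.235 0.265 0.233] tau7 [-0.373 -0.254 -0.218] F [-2.  -0.5 -4.3]
```

Call:
{"op": "arm_command", "data": {
  "moves": [
    [[1,0,0,0,4],[1,0,0,0,0],[1,0,0,0,0]]
  ]
}}

```text
clock: 34.43
position: [0.5765, -0.1779, 0.2387]
ee_rot: [0.703, -0.074, -0.703, -0.074]
ft_force: [-1.7, -0.9, -4.4]
grip_width: 0.214
```

```bash
python3 tq.py 3
```

```text
t 34.58 yaw -101.99 Tz mean 0.357 sd 0.027 [0.393 0.33  0.348] tau7 [-0.486 -0.366 -0.33 ] F [-1.9 -0.9 -4.6]
```

Call:
{"op": "arm_command", "data": {
  "moves": [
    [[1,0,0,0,3],[1,0,0,0,0],[1,0,0,0,0],[1,0,0,0,0]]
  ]
}}

```text
clock: 34.92
position: [0.5765, -0.1779, 0.2387]
ee_rot: [-0.701, 0.092, 0.701, 0.092]
ft_force: [-2.5, -1.1, -4.7]
grip_width: 0.216
```

```bash
python3 tq.py 2
```

```text
t 35.02 yaw -105.03 Tz mean 0.448 sd 0.013 [0.461 0.435] tau7 [-0.425 -0.415] F [-2.3 -0.8 -4.2]
```

Call:
{"op": "arm_command", "data": {
  "moves": [
    [[1,0,0,0,-7],[1,0,0,0,-7],[1,-0.6,0,0,0],[1,-0.6,0,0,-7],[1,0,0,0,-7],[1,0,0,0,-7],[1,0,0,0,-7],[1,0,0,0,-7],[1,0,0,0,-2],[1,0,-0.8,-0.8,0],[1,0,-0.8,-0.8,0],[1,0,-0.8,-0.8,0]]
  ]
}}

```text
clock: 36.02
position: [0.5905, -0.0932, 0.2691]
ee_rot: [0.673, 0.218, -0.672, 0.218]
ft_force: [0.3, 0.4, -4.0]
grip_width: 0.213
```

Call:
{"op": "arm_command", "data": {
  "moves": [
    [[1,0,-0.8,-0.8,0],[1,0,-0.8,-0.66,0],[1,0.1,-0.08,0,0],[1,0.1,0,0,0],[1,0,0,0,0]]
  ]
}}

```text
clock: 36.43
position: [0.5949, -0.039, 0.2634]
ee_rot: [0.673, 0.218, -0.673, 0.218]
ft_force: [-0.1, -0.7, -5.2]
grip_width: 0.212
```

```bash
python3 st.py .5945 -.0389 .2367; python3 ov.py 9
```

```text
t 36.43 pos [ 0.5949 -0.039   0.2634] yawY -54.09 tilt 0.02 q [ 0.5   0.36 -0.63  1.57  0.22  1.28 -1.11] F [-0.1 -0.7 -5.2] T [-0.048  0.044  0.016] tau7 -0.07 w 0.212
shift units [ 1.07 -0.01  0.01]
t 36.48 pos [ 0.5949 -0.0398  0.2635] yawY -54.16 tilt 0.03 q [ 0.5   0.36 -0.63  1.57  0.22  1.28 -1.11] F [-0.5 -0.2 -4.1] T [-0.012  0.033  0.004] tau7 -0.02 w 0.217
```

View pics/ov9.png

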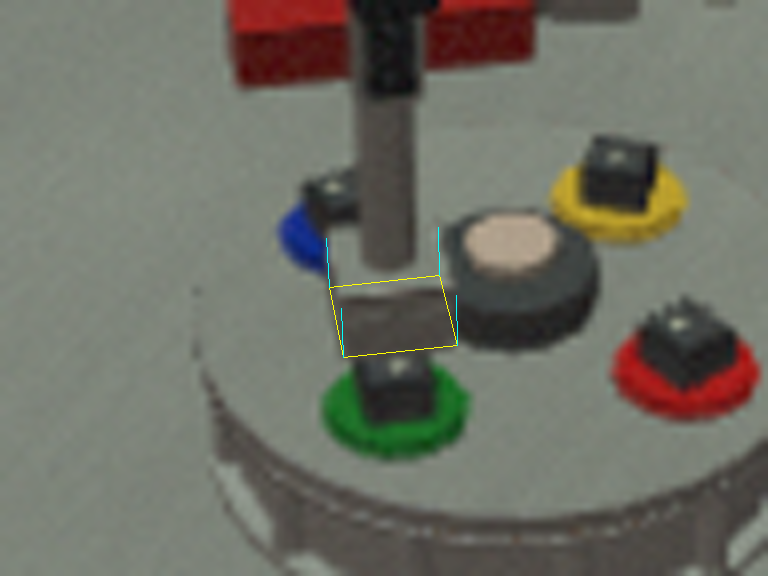

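Call:
{"op": "arm_command", "data": {
  "moves": [
    [[1,0.4,0,0,0],[1,0.4,0,0,0],[1,0.25,0,0,0],[1,0,0,0,0]]
  ]
}}

```text
clock: 36.82
position: [0.5945, -0.0393, 0.2359]
ee_rot: [-0.672, -0.218, 0.673, -0.217]
ft_force: [-0.0, 0.2, -3.2]
grip_width: 0.217
```

```bash
python3 st.py .5945 -.0389 .2367
```

```text
t 36.82 pos [ 0.5945 -0.0393  0.2359] yawY -54.15 tilt 0.07 q [ 0.49  0.38 -0.63  1.6   0.23  1.23 -1.12] F [-0.   0.2 -3.2] T [ 0.065 -0.018  0.089] tau7 -0.053 w 0.217
shift units [-0.03 -0.01 -0.01]
```

Call:
{"op": "arm_command", "data": {
  "moves": [
    [[1,0,0,0,5],[1,0,0,0,5],[1,0,0,0,5],[1,0,0,0,5],[1,0,0,0,4],[1,0,0,0,0],[1,0,0,0,0]]
  ]
}}

```text
clock: 37.4
position: [0.5947, -0.0389, 0.2371]
ee_rot: [-0.703, -0.074, 0.703, -0.074]
ft_force: [-1.0, -1.6, -3.6]
grip_width: 0.216
```

```bash
python3 tq.py 3
```

```text
t 37.55 yaw -78.01 Tz mean 0.024 sd 0.171 [ 0.219  0.05  -0.197] tau7 [-0.192 -0.064 -0.009] F [-0.9 -0.7 -4.1]
```

Call:
{"op": "arm_command", "data": {
  "moves": [
    [[1,0,0,0,5],[1,0,0,0,0],[1,0,0,0,0]]
  ]
}}

```text
clock: 37.8
position: [0.5947, -0.0388, 0.2373]
ee_rot: [-0.706, -0.043, 0.706, -0.044]
ft_force: [-0.4, -2.0, -3.1]
grip_width: 0.213
```

```bash
python3 tq.py 4
```

```text
t 38.00 yaw -83.01 Tz mean 0.102 sd 0.162 [ 0.275 -0.074 -0.044  0.252] tau7 [-0.209 -0.063 -0.004 -0.001] F [-1.3 -1.  -3.3]
```

Call:
{"op": "arm_command", "data": {
  "moves": [
    [[1,0,0,0,5],[1,0,0,0,0],[1,0,0,0,0]]
  ]
}}

```text
clock: 38.25
position: [0.5948, -0.0388, 0.2374]
ee_rot: [-0.707, -0.013, 0.707, -0.013]
ft_force: [-1.7, -1.2, -4.5]
grip_width: 0.216
```

```bash
python3 tq.py 4
```

```text
t 38.45 yaw -88.01 Tz mean -0.008 sd 0.158 [-0.148  0.115  0.181 -0.182] tau7 [-0.21  -0.057 -0.022 -0.007] F [-1.  -2.3 -3.8]
```

Call:
{"op": "arm_command", "data": {
  "moves": [
    [[1,0,0,0,5],[1,0,0,0,0],[1,0,0,0,0]]
  ]
}}

```text
clock: 38.7
position: [0.5948, -0.0387, 0.2374]
ee_rot: [-0.707, 0.018, 0.707, 0.018]
ft_force: [-0.7, -1.7, -4.1]
grip_width: 0.217
```

```bash
python3 tq.py 4;python3 st.py
```

```text
t 38.90 yaw -93.01 Tz mean 0.090 sd 0.163 [ 0.189 -0.156  0.052  0.275] tau7 [-0.22  -0.067 -0.011 -0.013] F [-1.4 -1.9 -4.5]
t 38.9 pos [ 0.5948 -0.0387  0.2374] yawY -93.01 tilt 0.01 q [ 0.41  0.36 -0.52  1.61  0.19  1.23 -1.77] F [-1.5 -2.1 -4.4] T [-0.565  0.363  0.275] tau7 -0.013 w 0.216
```

Call:
{"op": "arm_command", "data": {
  "moves": [
    [[1,0,0,0,5],[1,0,0,0,0],[1,0,0,0,0]]
  ]
}}

```text
clock: 39.15
position: [0.5948, -0.0387, 0.2374]
ee_rot: [0.705, -0.049, -0.705, -0.049]
ft_force: [-1.3, -2.7, -4.0]
grip_width: 0.215
```

```bash
python3 tq.py 4
```

```text
t 39.35 yaw -98.01 Tz mean 0.014 sd 0.125 [-0.057  0.229 -0.076 -0.041] tau7 [-0.212 -0.069 -0.024 -0.005] F [-1.6 -2.4 -3.9]
```

Call:
{"op": "arm_command", "data": {
  "moves": [
    [[1,0,0,0,5],[1,0,0,0,0],[1,0,0,0,0]]
  ]
}}

```text
clock: 39.6
position: [0.5948, -0.0388, 0.2374]
ee_rot: [-0.703, 0.08, 0.703, 0.08]
ft_force: [-1.6, -2.9, -4.5]
grip_width: 0.215
```

```bash
python3 tq.py 4
```

```text
t 39.80 yaw -103.01 Tz mean 0.135 sd 0.034 [0.112 0.181 0.153 0.096] tau7 [-0.274 -0.125 -0.078 -0.069] F [-1.4 -3.5 -4.1]
```

Seat reached; step on to firm.

Call:
{"op": "arm_command", "data": {
  "moves": [
    [[1,0,0,0,4],[1,0,0,0,0],[1,0,0,0,0]]
  ]
}}

```text
clock: 40.05
position: [0.5948, -0.0387, 0.2373]
ee_rot: [-0.699, 0.104, 0.699, 0.104]
ft_force: [-2.1, -3.5, -4.8]
grip_width: 0.213
```

```bash
python3 tq.py 3
```

```text
t 40.20 yaw -107.00 Tz mean 0.252 sd 0.013 [0.238 0.249 0.268] tau7 [-0.352 -0.234 -0.196] F [-1.2 -3.1 -4. ]
```

Call:
{"op": "arm_command", "data": {
  "moves": [
    [[1,0,0,0,4],[1,0,0,0,0],[1,0,0,0,0]]
  ]
}}

```text
clock: 40.45
position: [0.5948, -0.0387, 0.2374]
ee_rot: [0.695, -0.129, -0.695, -0.128]
ft_force: [-1.8, -2.8, -4.6]
grip_width: 0.217
```

```bash
python3 tq.py 3
```

```text
t 40.60 yaw -111.00 Tz mean 0.324 sd 0.030 [0.34  0.282 0.351] tau7 [-0.463 -0.343 -0.306] F [-1.7 -3.5 -4.3]
```

Call:
{"op": "arm_command", "data": {
  "moves": [
    [[1,0,0,0,4],[1,0,0,0,0],[1,0,0,0,0],[1,0,0,0,0]]
  ]
}}

```text
clock: 40.93
position: [0.5948, -0.0387, 0.2374]
ee_rot: [-0.69, 0.153, 0.69, 0.153]
ft_force: [-2.7, -3.7, -4.9]
grip_width: 0.215
```

```bash
python3 tq.py 3; python3 st.py
```

```text
t 41.08 yaw -115.04 Tz mean 0.437 sd 0.022 [0.466 0.412 0.434] tau7 [-0.429 -0.416 -0.417] F [-2.1 -3.3 -4.5]
t 41.08 pos [ 0.5948 -0.0387  0.2374] yawY -115.04 tilt 0.01 q [ 0.36  0.35 -0.46  1.61  0.16  1.22 -2.14] F [-1.8 -3.5 -4.4] T [-1.081  0.6    0.434] tau7 -0.417 w 0.215
```

Call:
{"op": "arm_command", "data": {
  "moves": [
    [[1,0,0,0,-7],[1,0,0,0,-7],[1,-0.6,0,0,0],[1,-0.7,0,0,-7],[1,0,0,0,-7],[1,0,0,0,-7],[1,0,0,0,-7],[1,0,0,0,-3.5]]
  ]
}}

```text
clock: 41.75
position: [0.5954, -0.0375, 0.2705]
ee_rot: [0.696, 0.129, -0.695, 0.128]
ft_force: [-0.8, -0.2, -3.5]
grip_width: 0.216
```

```bash
python3 - <<'E'
from h import *
for c in("top","side"): cv2.imwrite(f"pics/{c}10.png",manip.camera(c)[:,:,::-1])
for c in("top","side"):
  for n in("stand_seat",):
    print(c,[(x["pixel"],x["confidence"]) for x in manip.pinpoint(n,c)[:2]])
t=cv2.imread("pics/top10.png");s=cv2.imread("pics/side10.png")
cv2.imwrite("pics/z10.png",np.hstack([cv2.resize(t[215:265,120:170],(400,400),interpolation=cv2.INTER_CUBIC),cv2.resize(s[290:360,200:270],(400,400),interpolation=cv2.INTER_CUBIC)]))
E
```

```text
top [([239.1, 144.2], 0.76)]
side [([328.5, 233.0], 0.6)]
```

View pics/z10.png

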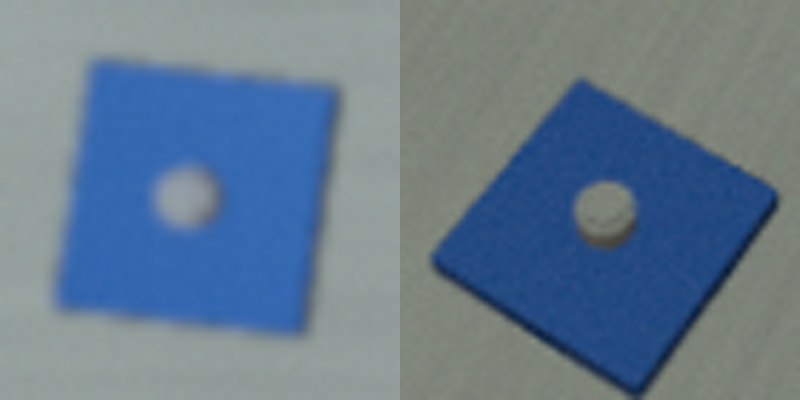

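```bash
python3 - <<'E'
from h import *
t=cv2.imread("pics/top10.png");b=cv2.resize(t,None,fx=4,fy=4,interpolation=cv2.INTER_CUBIC)
hsv=cv2.cvtColor(b,cv2.COLOR_BGR2HSV); m=((hsv[...,0]>100)&(hsv[...,0]<125)&(hsv[...,1]>130)).astype(np.uint8); m[:, :440]=0;m[:,720:]=0;m[:820]=0;m[1100:]=0
cs,hh=cv2.findContours(m,cv2.RETR_CCOMP,cv2.CHAIN_APPROX_NONE)
o=max(cs,key=cv2.contourArea); r=cv2.minAreaRect(o); p=((np.array(r[0])+.5)/4-.5); print("rect",p,np.array(r[1])/4,onz("top",(p[1],p[0]),.012))
inn=[c for c,h in zip(cs,hh[0]) if h[3]>=0 and cv2.contourArea(c)>300]
for c in inn:
    e=cv2.fitEllipse(c); p=((np.array(e[0])+.5)/4-.5); print("post",p,np.array(e[1])/4,onz("top",(p[1],p[0]),.0185))
print("est top",onz("top",(239.06,142.8),.025),"side",onz("side",(325.9,235.4),.025))
E
python3 st.py .4603 .2738 .2705
```

```text
rect [144.06999207 239.25997925] [30.54701233 31.18341064] [0.459289   0.27430761 0.012     ]
post [142.95314026 239.18948364] [8.61698818 9.28528881] [0.45952457 0.27568603 0.0185    ]
est top [0.45991101 0.27429824 0.025     ] side [0.45890841 0.27689064 0.025     ]
t 41.95 pos [ 0.5951 -0.0381  0.2702] yawY -69.72 tilt 0.08 q [ 0.46  0.35 -0.58  1.56  0.2   1.29 -1.37] F [ 0.4  0.3 -5.2] T [-0.011 -0.019  0.035] tau7 0.246 w 0.217
shift units [-1.000e-02 -1.357e+01  7.300e-01]
```

Call:
{"op": "arm_command", "data": {
  "moves": [
    [[1,0,-1,0.1,0],[1,0,-1,0.1,0],[1,0,-1,0.1,0],[1,0,-1,0.1,0],[1,0,-1,0.1,0],[1,0,-1,0.1,0],[1,0,-1,0.1,0],[1,0.3,-1,0,0],[1,0.3,-1,0,0],[1,0.3,-1,0,0],[1,0.3,-1,0,0],[1,0.3,-1,0,0]]
  ]
}}

```text
clock: 42.95
position: [0.4733, 0.2379, 0.2324]
ee_rot: [0.696, 0.125, -0.696, 0.124]
ft_force: [1.0, -0.1, -3.9]
grip_width: 0.215
```

Call:
{"op": "arm_command", "data": {
  "moves": [
    [[1,0.3,-1,0,0],[1,0,-0.64,0,0],[1,0.3,0,0,0],[1,0,0,0,0],[1,0,0,0,0]]
  ]
}}

```text
clock: 43.37
position: [0.4598, 0.2743, 0.2172]
ee_rot: [-0.696, -0.125, 0.696, -0.125]
ft_force: [0.3, 0.2, -3.3]
grip_width: 0.214
```

```bash
python3 st.py .46 .2755 .1795; python3 ov.py 11
```

```text
t 43.37 pos [0.4598 0.2743 0.2172] yawY -69.69 tilt 0.03 q [ 0.05  0.3  -0.78  1.77  0.23  1.16 -2.01] F [ 0.3  0.2 -3.3] T [-0.035 -0.035 -0.003] tau7 -0.099 w 0.214
shift units [ 1.51 -0.04 -0.03]
t 43.42 pos [0.4601 0.274  0.2175] yawY -69.73 tilt 0.02 q [ 0.05  0.3  -0.78  1.77  0.23  1.16 -2.01] F [ 0.2 -0.  -4.7] T [-0.007 -0.044 -0.039] tau7 -0.042 w 0.217
```

View pics/ov11.png

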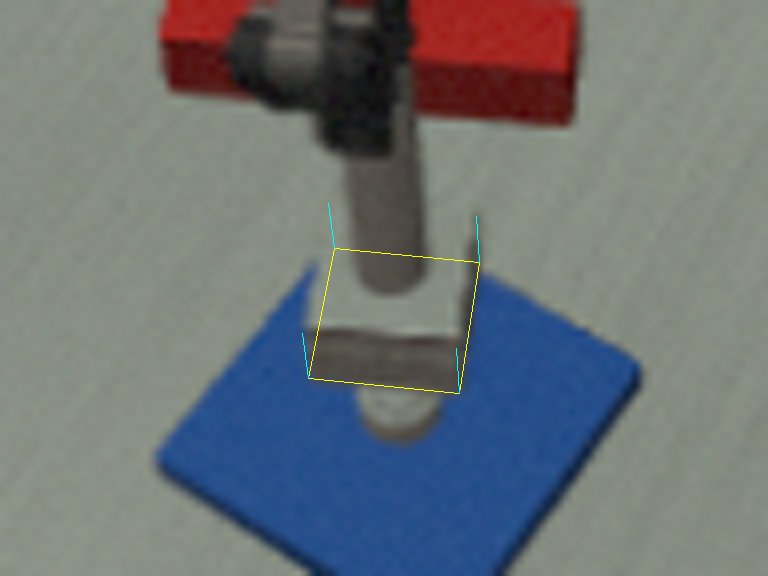

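```bash
python3 - <<'E'
from st import *
o,M,y=st(False); p=o["position"]
print(proj("side",[p[0],p[1],.025]),proj("side",[.4595,.2750,.025]),proj("side",[p[0],p[1],p[2]-.1665]))
E
```

```text
[[235.57588753 324.51037483]] [[235.59771892 325.02750718]] [[234.92179794 317.4959341 ]]
```

Call:
{"op": "arm_command", "data": {
  "moves": [
    [[1,0.4,-0.07,-0.03,0],[1,0.4,0,0,0],[1,0.3,0,0,0],[1,0.2,0,0,0],[1,0,0,0,0]]
  ]
}}

```text
clock: 43.83
position: [0.4592, 0.2761, 0.1832]
ee_rot: [-0.695, -0.125, 0.697, -0.125]
ft_force: [0.5, -0.0, -3.8]
grip_width: 0.218
```

```bash
python3 st.py .46 .2757 .1795; python3 ov.py 12
```

```text
t 43.83 pos [0.4592 0.2761 0.1832] yawY -69.62 tilt 0.14 q [ 0.03  0.34 -0.77  1.81  0.26  1.1  -2.04] F [ 0.5 -0.  -3.8] T [ 0.017  0.011 -0.031] tau7 -0.112 w 0.218
shift units [ 0.15  0.03 -0.03]
t 43.88 pos [0.4594 0.2764 0.1841] yawY -69.61 tilt 0.09 q [ 0.03  0.34 -0.77  1.81  0.26  1.1  -2.04] F [-0.9  0.3 -3.9] T [-0.012 -0.019  0.01 ] tau7 -0.068 w 0.217
```

View pics/ov12.png

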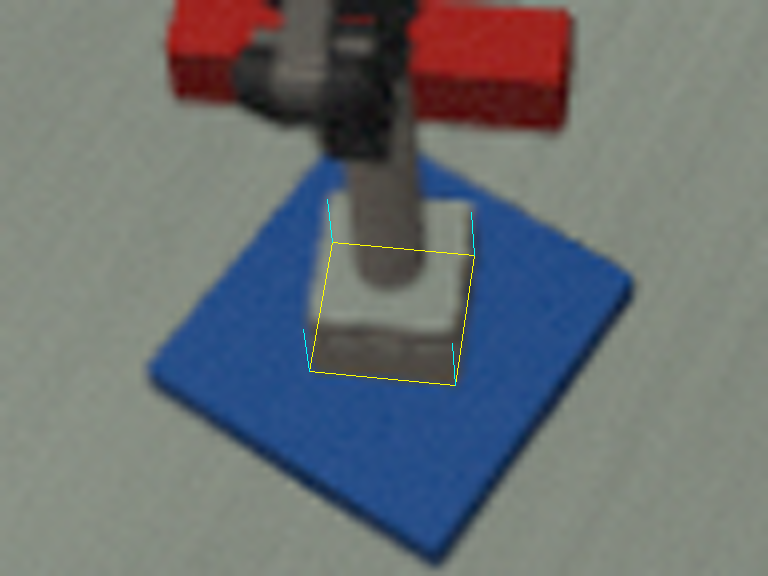

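Socket is over the post, about 5 mm above the stand, without contact force. I'll lower gently until it touches.

Call:
{"op": "arm_command", "data": {
  "moves": [
    [[1,0.15,0,0,0],[1,0.05,0,0,0],[1,0,0,0,0],[1,0,0,0,0]]
  ]
}}

```text
clock: 44.22
position: [0.4597, 0.2768, 0.18]
ee_rot: [0.696, 0.125, -0.696, 0.125]
ft_force: [0.2, -1.2, -3.9]
grip_width: 0.211
```

```bash
python3 st.py .46 .2757 .1785
```

```text
t 44.22 pos [0.4597 0.2768 0.18  ] yawY -69.60 tilt 0.01 q [ 0.03  0.34 -0.76  1.81  0.27  1.09 -2.04] F [ 0.2 -1.2 -3.9] T [ 0.042 -0.009 -0.022] tau7 -0.011 w 0.211
shift units [0.06 0.05 0.  ]
```

Call:
{"op": "arm_command", "data": {
  "moves": [
    [[1,0.06,0.03,0,0],[1,0.04,0,0,0],[1,0,0,0,0],[1,0,0,0,0]]
  ]
}}

```text
clock: 44.55
position: [0.4603, 0.2764, 0.1785]
ee_rot: [0.696, 0.125, -0.695, 0.125]
ft_force: [-3.0, -2.1, 6.6]
grip_width: 0.216
```

```bash
python3 st.py .46 .2757 .1785
```

```text
t 44.55 pos [0.4603 0.2764 0.1785] yawY -69.60 tilt 0.08 q [ 0.03  0.34 -0.76  1.81  0.27  1.09 -2.04] F [-3.  -2.1  6.6] T [-0.371  0.592  0.031] tau7 -0.013 w 0.216
shift units [-0.    0.02  0.02]
```

Call:
{"op": "arm_command", "data": {
  "moves": [
    [[0.7,0,0,0,0],[0.5,0,0,0,0],[0.2,0,0,0,0],[0,0,0,0,0],[0,0,0,0,0],[0,0,0,0,0],[0,0,0,0,0],[0,0,0,0,0]]
  ]
}}

```text
clock: 45.22
position: [0.46, 0.276, 0.1774]
ee_rot: [0.696, 0.125, -0.696, 0.125]
ft_force: [0.1, -0.1, 0.6]
grip_width: 1.005
```

```bash
python3 st.py
```

```text
t 45.22 pos [0.46   0.276  0.1774] yawY -69.60 tilt 0.01 q [ 0.03  0.35 -0.76  1.81  0.27  1.09 -2.04] F [ 0.1 -0.1  0.6] T [ 0.035 -0.001 -0.034] tau7 -0.0 w 1.005
```

Call:
{"op": "arm_command", "data": {
  "moves": [
    [[0,-0.3,0,0,0],[0,-0.7,0,0,0],[0,-1,0,0,0],[0,-1,0,0,0],[0,-1,0,0,0],[0,-1,0,0,0],[0,0,0,0,0]]
  ]
}}

```text
clock: 45.8
position: [0.4609, 0.2774, 0.3078]
ee_rot: [0.698, 0.126, -0.693, 0.125]
ft_force: [0.1, 0.8, 0.3]
grip_width: 0.999
```

```bash
python3 st.py; python3 - <<'E'
from h import *
for c in("top","side"): cv2.imwrite(f"pics/{c}13.png",manip.camera(c)[:,:,::-1])
t=cv2.imread("pics/top13.png");s=cv2.imread("pics/side13.png")
cv2.imwrite("pics/z13.png",np.hstack([cv2.resize(t[205:275,105:175],(400,400),interpolation=cv2.INTER_CUBIC),cv2.resize(s[270:360,190:280],(400,400),interpolation=cv2.INTER_CUBIC)]))
E
```

```text
t 45.8 pos [0.4609 0.2774 0.3078] yawY -69.58 tilt 0.41 q [ 0.08  0.22 -0.8   1.66  0.16  1.33 -1.96] F [0.1 0.8 0.3] T [-0.001  0.007  0.006] tau7 0.274 w 0.999
```

View pics/z13.png

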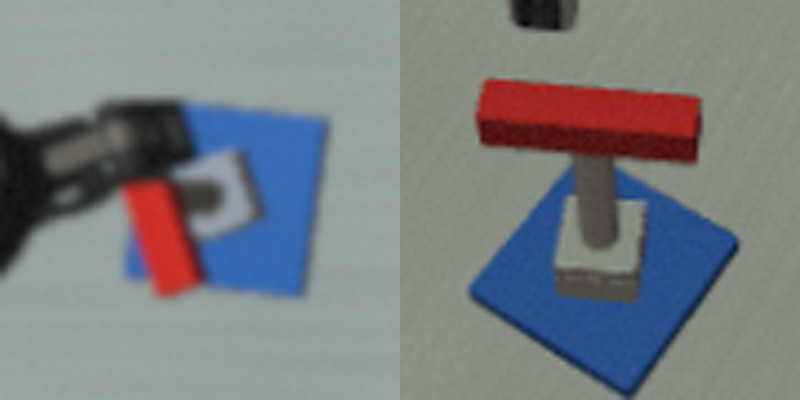

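View pics/side13.png

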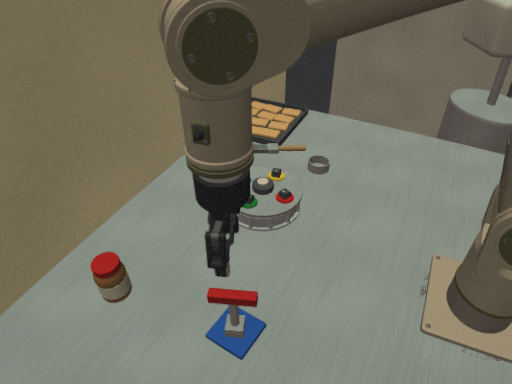

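```bash
python3 - <<'E'
from h import *
o=manip.get_obs();print(o["clock"],np.abs(o["joint_velocities"]).max())
a=cv2.imread("pics/side0.png").astype(int);b=cv2.imread("pics/side13.png").astype(int)
for n,(r0,r1,c0,c1) in dict(jar=(245,305,85,140),cutter=(150,180,300,335)).items(): print(n,np.abs(a-b)[r0:r1,c0:c1].mean())
print(manip.hand_in())
E
```

```text
45.9 0.03776654662767153
jar 9.967171717171718
cutter 10.92031746031746
the job is handed in; nothing more can be done
None
```

The job is handed in at 45.9 s of the 72 s allowed. The hand-in reports no verdict, so the result rests on my own readings.

**First pass:** I gave yellow about 42° and green about 40° clockwise. That is by picture fit and wrench angle, and no bolt felt seated at that stage.

**Second pass:** I seated all four in the order red, blue, yellow, green. Each reached about 0.44 N m by the wrist moment and about 0.41 N m by the last joint's torque. That is firm and below the 0.6 N m strain limit.

**Detour on red:** My first pull on red was only 0.32 N m, which might have been too close to the 0.2 N m firm mark. I left blue partly turned and, as far as I could feel, not yet seated. I then went back to red, pulled it to 0.44 N m, and finished blue after that.

**Wrench:** The last picture shows it upright on the stand with the socket over the post. The gripper was open about 0.1 m above it, and the force readings were near zero.

**What I could not confirm:**
- On red and green the wrist moment jumped by about ±0.16 N m before seating, so I judged the seat from the jump dying out, backed by the last joint's torque.
- I did not measure the bolts' spring-back after the final pulls.
- The jar and cutter look in place in the last picture, but my pixel comparison with the start showed a mean difference of about 10 grey levels, which I did not resolve. The brush got only a glance in that picture, where the arm partly hides it.

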